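# Turn the finished mosaic trivet over onto the drying stand

## Task

The mosaic trivet lies face down on the craft table in front of the low drying stand. Turn it over - pushing it against the front of the stand until it stands up and tips over works well - so that it lies flat on the stand with its mosaic side up, then push it fully back, square against the stand's back rail. Leave the small round coaster on the stand and the other things on the table where they are.

Things in the scene. Friction and masses are not known exactly. Their poses are not given: they have to be found in the camera images.
- trivet_center (a point): Centre of the loose trivet, a wooden board 120 mm long (x), 140 wide (y), 16 thick (z), edges rounded 2 mm, 0.2 to 0.45 kg. z points out of its plain back (four cork dots); the other face (-z) bears ceramic squares. It starts face down (z up) on the table, x within 0.3 rad of the stand's x, 10 to 80 mm before the stand. Pushed at its edge with about 10 N against the stand, it lifts by friction.
- stand_spot (a point): Point on the fixed stand's cork top, 26 mm above the table, below the trivet's centre when home. x points from the stand's open front to its back rail, y along the stand, z up. The stand is a solid step; its upright front face, 26 mm high, is at x = -72 mm, the rail's inner face at x = +60 mm (rail 18 mm thick, 12 mm above the cork). The top runs from y = -120 to +210 mm, free up to y = +75 mm.
- coaster: Finished round wooden coaster, 76 mm across, 10 mm thick, loose on the stand beside the free part, at about y = +155 mm from that point. Origin at the centre of its underside.
Mind the look-alikes: they are no part of the job. Leave any orange or turquoise look-alike of the part that bears trivet_center alone.

How it is judged:
By the outcome, as a careful person would: the job done as asked, in the order asked, and still so for the second after the job is handed in, with the robot touching nothing.
It also fails if it takes over 51 s, if anything falls off the work surface, if the arm or the gripper's body presses on something with over 40 N, if the wrist force passes 120 N, or if a joint passes its speed limit or range.

## Robot

A 6-joint arm with a two-finger parallel gripper is mounted at the origin on the work surface. World frame = base frame: x ahead of the robot, y to its left, z up, the work surface at z = 0. Lengths are in m, angles in rad, forces in N, time in s.
With the tool pointing down it reaches from about 0.425 to 1.125 m from the base axis. Payload 14.9 kg.
Tool frame: the origin (TCP) lies between the finger pads; the fingertips stand 8 mm ahead of it and the grasp point (between the pads) lies 11 mm behind it (robot.tip_reach is the distance from the TCP to the fingertips, in m); z points along the fingers, x is the direction in which the jaws open and shut, and the axes are right-handed (so a half turn about z gives the same grasp; the last joint's range is limited). The gripper opens to 91 mm and grips with 3 to 60 N. Pads are 32 mm wide; open, the fingers measure 118 mm over their backs; the gripper's body (76 mm by 178 mm) begins 60 mm behind the grasp point.
Start: joints at [-1.187, 0.379, 1.734, -0, 1.028, -0.033], TCP at [0.283, -0.64, 0.198] pointing down, gripper open.
Joint ranges: [-2.77, 2.77], [-0.74, 2.19], [0, 2.66], [-1.06, 4.2], [0.31, 2.87], [-3.08, 3.08]. Speed limits (rad/s): [1.89, 1.89, 2.39, 3.14, 3.14, 3.14].

## Interface

Orientations are given as a unit quaternion [x, y, z, w].
In Python, from workcell import robot, imaging gives the robot as it stands.
- The arm moves only by the tool arm_command, never from a script. Its arguments are lists of equal length, an entry for each row: "grip": the finger opening in m, from 0 to 0.0912; "dp": the shift along the tool's x, y, z in m, a list of three; "twist": the turn, a rotation vector about the tool's x, y, z in rad, a list of three. In form: {"grip": [grip, ...], "dp": [[x, y, z], ...], "twist": [[wx, wy, wz], ...]}. A call has 1 to 8 rows; each row is the pose to reach, as a shift and turn from the pose commanded when the call began, along the tool's axes at that moment; what a row does not reach only later rows make up. A row lasts 1/8 s, in which the tool goes at most 62.5 mm and 10.7 degrees, less where a joint would pass 70% of its speed; a pose out of reach is approached as far as the arm can. A call with a gripper value outside its range is refused whole. The fingers move at their own pace and stop on an object; "squeeze" is the grip in N (left out, the last holds). Time passes only in rows, so rows that repeat a pose let the fingers close. It gives the time, the measured TCP pose, the force and the opening at its end, in the units of the state.
- robot.get_state(): the state, without advancing time (a new reading comes with each control period).
- imaging.camera(name): name is "side" or "top" or "wrist"; returns the picture (400x640x3 uint8, red, green, blue); there is no depth.
- imaging.camera_params(name): a dict with "vertical_fov" (degrees; the focal length in pixels is half the picture's height over the tangent of half this angle, whatever the lens; pixels are square), "cx", "cy" (the principal point, pixels), "R" (3x3) and "t" (3): a world point X has camera coordinates R X + t. Camera axes: x right, y down, z forward; pixel columns grow to the right and rows downward; lengths in m; the calibration is good to about 2 mm. The wrist camera is an equidistant fisheye: a pixel r from the principal point sees the ray r / f radians off the axis. A picture is of the moment at which its call begins: read the wrist's pose just before it. camera_params takes no time and is no camera call; for the wrist camera it gives the pose at the moment of the call.
- robot.sign_off(): hands the job in, once; it reports no verdict.
The state is a dict: "time": time; "joints": joint angles; "qvel": joint speeds; "effort": joint torques, N m; "position": TCP position; "ee_rot": TCP orientation; "force": force on the tool from outside, world axes, zero at the start; "ft_torque": the same for the moment, N m; "finger_gap": opening from 0.0 (shut) to 1.0 (fully open).
Only numpy, scipy, OpenCV 4.12 (cv2) and the standard library are available. Lean on these libraries where they do the work, as an engineer would, in place of code of your own. Each camera call takes 0.05 s, during which the arm holds its last target. There are 200 camera calls.

## Working session

There is one attempt and no reset: what is moved stays moved. The work goes in short steps, Python scripts to look and compute and a tool call to move; the robot and the scene stay as the last step left them, time stands still between calls to the robot, and variables do not carry over. Pictures are saved under pics/ and viewed, about 8 in all and at most 12, crops included, and the job is handed in when it is done.

Besides the shell and the picture viewer there is one more tool, called after "Request:" as name(argument=value, ...) on one line, values as JSON. arm_command: Moves the arm, as the interface text tells. Its arguments: {"type":"object","properties":{"grip":{"type":"array","items":{"type":"number"}},"dp":{"type":"array","items":{"type":"array","items":{"type":"number"}}},"twist":{"type":"array","items":{"type":"array","items":{"type":"number"}}},"squeeze":{"type":"number"}},"required":["grip","dp","twist"]}

```bash
mkdir -p pics; ls; cat > h.py <<'E'
import numpy as np, cv2
from workcell import robot, imaging
def K(name):
    p=imaging.camera_params(name); f=200/np.tan(np.radians(p["vertical_fov"])/2)
    return f,p["cx"],p["cy"],np.array(p["R"]),np.array(p["t"])
def ray(name,u,v,k=None):
    f,cx,cy,R,t=k or K(name); x,y=u-cx,v-cy
    if name=="wrist":
        r=np.hypot(x,y)+1e-9; a=r/f; d=np.array([x/r*np.sin(a),y/r*np.sin(a),np.cos(a)])
    else: d=np.array([x/f,y/f,1.])
    return -R.T@t, R.T@(d/np.linalg.norm(d))
def onz(name,u,v,z,k=None):
    o,d=ray(name,u,v,k); return o+d*(z-o[2])/d[2]
def proj(name,X,k=None):
    f,cx,cy,R,t=k or K(name); c=R@np.array(X)+t
    if name=="wrist":
        r=np.hypot(c[0],c[1])+1e-12; a=np.arctan2(r,c[2]); return np.array([cx+f*a*c[0]/r,cy+f*a*c[1]/r])
    return np.array([cx+f*c[0]/c[2],cy+f*c[1]/c[2]])
def tri(a,b):
    # two (o,d) rays -> point, miss distance
    (o1,d1),(o2,d2)=a,b; A=np.stack([d1,-d2],1); s=np.linalg.lstsq(A,o2-o1,rcond=None)[0]
    p,q=o1+d1*s[0],o2+d2*s[1]; return (p+q)/2,np.linalg.norm(p-q)
def snap(name,fn):
    im=imaging.camera(name); cv2.imwrite("pics/"+fn,cv2.cvtColor(im,cv2.COLOR_RGB2BGR)); return im
E
python3 - <<'E'
from h import *
a=snap("top","t0.png"); b=snap("side","s0.png")
cv2.imwrite("pics/c0.png",cv2.cvtColor(np.vstack([a,b]),cv2.COLOR_RGB2BGR)[:, :] if 0 else cv2.resize(cv2.cvtColor(np.vstack([a,b]),cv2.COLOR_RGB2BGR),None,fx=.75,fy=.75))
for n in("top","side"):
    print(n,K(n)[0],(-K(n)[3].T@K(n)[4]).round(3),K(n)[3].round(2).tolist())
s=robot.get_state(); print({k:np.round(v,3).tolist() for k,v in s.items()})
E
```

```text
pics
top 402.3936315498703 [ 0.374 -0.172  1.   ] [[-0.01, -1.0, 0.02], [-0.99, 0.01, -0.15], [0.15, -0.02, -0.99]]
side 443.6670784372853 [0.343 0.665 0.646] [[-0.99, -0.16, -0.02], [-0.08, 0.56, -0.82], [0.14, -0.81, -0.57]]
{'time': 0.1, 'joints': [-1.187, 0.379, 1.735, -0.0, 1.028, -0.033], 'qvel': [-0.001, -0.002, -0.0, 0.002, -0.0, 0.001], 'effort': [0.0, -76.504, -43.529, 0.065, 0.04, -0.0], 'position': [0.283, -0.64, 0.197], 'ee_rot': [0.838, -0.546, -0.0, -0.0], 'force': [0.683, 0.844, 0.203], 'ft_torque': [-0.047, -0.004, -0.008], 'finger_gap': 1.001}
```

View pics/t0.png

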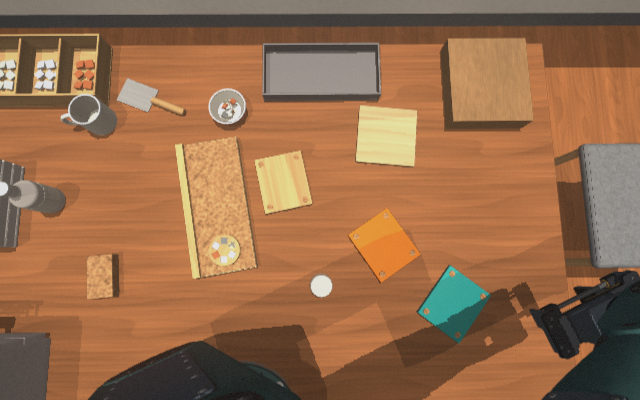

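View pics/s0.png

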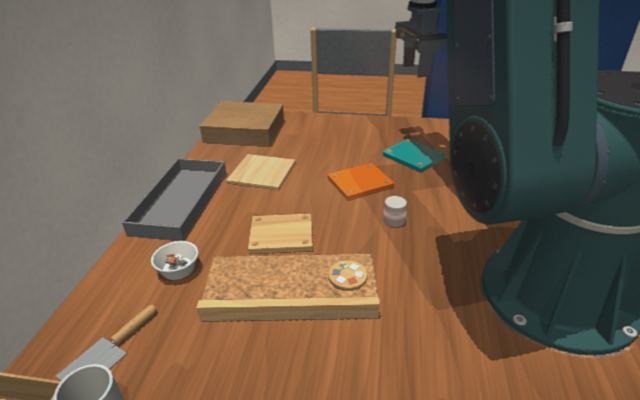

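Candidates in the top view:
- (284,182): pale board with four cork dots, just in front of the stand. This fits the description.
- (387,136): plain pale board without dots.
- (384,245): orange look-alike.
- (455,304): turquoise look-alike.

The stand's cork is at about (220,205), with the rail at its left, and the coaster is at (224,250). In the side view the trivet is at (281,232). I'll check the choice in a close crop.

```bash
python3 - <<'E'
import cv2,numpy as np
a=cv2.imread("pics/t0.png")[130:285,165:320]; b=cv2.imread("pics/s0.png")[205:325,190:390]
A=cv2.resize(a,(480,480),interpolation=cv2.INTER_CUBIC); B=cv2.resize(b,(800,480),interpolation=cv2.INTER_CUBIC)
B=cv2.resize(b,(320,192),interpolation=cv2.INTER_CUBIC); c=np.zeros((480,800,3),np.uint8); c[:,:480]=A; c[:192,480:]=B
c[200:392,480:]=cv2.cvtColor(cv2.cvtColor(B,cv2.COLOR_BGR2HSV)[:,:,1],cv2.COLOR_GRAY2BGR)
cv2.imwrite("pics/crop1.png",c)
from h import *
for n,pts in(("top",[(284,182),(224,250),(210,205),(387,136)]),("side",[(281,232),(349,273),(270,280),(262,171)])):
    h=cv2.cvtColor(cv2.imread("pics/%s0.png"%n[0]),cv2.COLOR_BGR2HSV); print(n,[h[v,u].tolist() for u,v in pts])
E
```

```text
top [[23, 106, 228], [22, 105, 229], [15, 129, 224], [26, 84, 228]]
side [[20, 111, 222], [19, 113, 222], [15, 128, 203], [22, 91, 216]]
```

View pics/crop1.png

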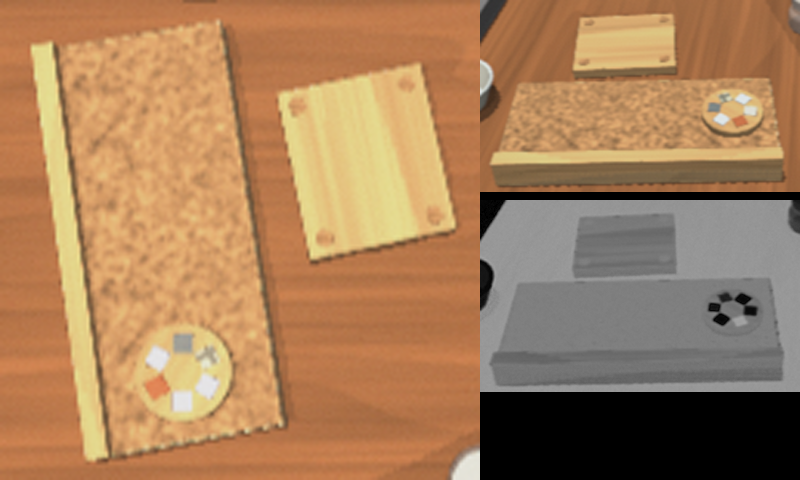

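The crop confirms it: a pale board with four cork dots, with corners near crop (279,94), (419,65), (455,230) and (313,262). The stand is beside it, with the rail on the left and the coaster at the lower end. Next I'll measure the corners in both views.

```bash
cat >> h.py <<'E'
def quad(im,lo,hi,seed,win):
    h=cv2.cvtColor(im,cv2.COLOR_RGB2HSV); m=cv2.inRange(h,lo,hi); w=np.zeros_like(m); w[win[1]:win[3],win[0]:win[2]]=255; m&=w
    m=cv2.morphologyEx(m,cv2.MORPH_CLOSE,np.ones((5,5)))
    cs,_=cv2.findContours(m,cv2.RETR_EXTERNAL,cv2.CHAIN_APPROX_NONE)
    c=max((c for c in cs if cv2.pointPolygonTest(c,seed,False)>=0),key=cv2.contourArea)
    return c,cv2.approxPolyDP(cv2.convexHull(c),6,True)[:,0]
E
python3 - <<'E'
from h import *
T=cv2.imread("pics/t0.png")[:,:,::-1].copy(); S=cv2.imread("pics/s0.png")[:,:,::-1].copy()
hs=cv2.cvtColor(T,cv2.COLOR_RGB2HSV); print("table",hs[225,300],hs[150,330]); hs=cv2.cvtColor(S,cv2.COLOR_RGB2HSV); print(hs[240,340])
lo,hi=(13,60,165),(35,150,255)
for n,im,seed,win in(("top",T,(284,182),(248,140,320,220)),("side",S,(281,232),(240,205,322,253)),("top",T,(210,205),(170,130,262,282)),("side",S,(270,280),(195,250,385,325))):
    c,q=quad(im,lo,hi,seed,win); print(n,cv2.contourArea(c),q.tolist())
C=[tuple(165+np.array([u])/3.097)+tuple(130+np.array([v])/3.097) for u,v in[(279,94),(419,65),(455,230),(313,262)]]
P=[onz("top",u,v,.016) for u,v in C]
for p in P: print(p.round(4), proj("side",p).round(1))
P=np.array(P); print("len",[np.linalg.norm(P[i]-P[i-1]).round(4) for i in range(4)],"ctr",P.mean(0).round(4))
for nm,u,v,z in(("front+x",222,22,.026),("front-x",285,426,.026),("railtop inner+x",54,43,.038),("railtop inner-x",109,458,.038),("outer+x",31,45,.038),("outer-x",86,460,.038),("coaster",183,373,.036)):
    p=onz("top",165+u/3.097,130+v/3.097,z); print(nm,p.round(4),proj("side",p).round(1))
E
```

```text
table [ 12 149 193] [ 12 153 187]
[ 12 150 156]
top 2651.0 [[301, 150], [311, 203], [265, 213], [254, 159]]
side 2236.5 [[308, 205], [312, 245], [247, 247], [252, 216], [270, 205]]
top 8436.5 [[236, 136], [256, 266], [192, 278], [175, 144]]
side 8692.0 [[383, 276], [373, 304], [195, 307], [217, 252], [370, 254]]
[ 0.6268 -0.0316  0.016 ] [248.6 247. ]
[ 0.6498 -0.145   0.016 ] [253.2 215.2]
[ 0.5139 -0.1727  0.016 ] [311.4 212.9]
[ 0.4897 -0.0598  0.016 ] [313.1 244.3]
len [np.float64(0.14), np.float64(0.1157), np.float64(0.1387), np.float64(0.1154)] ctr [ 0.5701 -0.1023  0.016 ]
front+x [0.6844 0.0134 0.026 ] [215.2 254.9]
front-x [ 0.3619 -0.0401  0.026 ] [371.6 252.3]
railtop inner+x [0.6646 0.1438 0.038 ] [199.4 298.4]
railtop inner-x [0.3401 0.0906 0.038 ] [379.  295.6]
outer+x [0.6631 0.1619 0.038 ] [196.3 305.9]
outer-x [0.3389 0.1079 0.038 ] [379.1 302.8]
coaster [0.4031 0.0367 0.036 ] [347.9 272.5]
```

Measured, with the side view agreeing within 2 px:
- **Stand:** origin near (0.556, 0.065), with its x axis along (-0.164, 0.9865).
- **Trivet:** its centre is at stand (-167, +13.5) mm, yaw +0.04, 139 x 116 mm, with about 35 mm of gap to the stand.

I'll first nudge the trivet sideways to y=0, then push it against the stand and flip it. The planning helper comes next.

```bash
cat > plan.py <<'E'
import json,os,sys
from scipy.spatial.transform import Rotation as Ro
from h import *
O=np.array([.556,.0652]); YAW=.1645
def toS(p): # world -> stand mm
    ex=np.array([-np.sin(YAW),np.cos(YAW)]); ey=-np.array([np.cos(YAW),np.sin(YAW)]); d=np.array(p[:2])-O
    return np.array([d@ex,d@ey,p[2]])*1e3
def fromS(q):
    ex=np.array([-np.sin(YAW),np.cos(YAW)]); ey=-np.array([np.cos(YAW),np.sin(YAW)]); q=np.array(q)/1e3
    return np.r_[O+q[0]*ex+q[1]*ey,q[2]]
def pose(x,y,z,a,dyaw=0): # TIP centre in stand mm, tilt a rad (tips forward)
    R=Ro.from_euler('z',YAW+dyaw)*Ro.from_rotvec([np.pi,0,0])*Ro.from_rotvec([a,0,0])
    return fromS([x,y,z])-R.apply([0,0,.008]),R
def rel(cur,tgt):
    (p,R),(q,Q)=cur,tgt; return R.inv().apply(q-p).round(4),(R.inv()*Q).as_rotvec().round(3)
def now(): s=robot.get_state(); return np.array(s["position"]),Ro.from_quat(s["ee_rot"]),s
def show():
    p,R,s=now(); tip=p+R.apply([0,0,.008]); F=toS(np.r_[O+np.array(s["force"][:2]),0])/1e3; e=(pose(0,0,0,0)[1].inv()*R).as_rotvec()
    print("t",round(s["time"],2),"tipS",toS(tip).round(1),"rv",e.round(3),"F_S",F[:2].round(1),np.round(s["force"][2],1),"gap",round(s["finger_gap"],2),"q",np.round(s["joints"],2))
E
python3 - <<'E'
from plan import *
show(); p,R,s=now(); print(rel((p,R),pose(-165,108,120,0))); print(rel((p,R),pose(-165,108,5,0)))
E
```

```text
t 0.1 tipS [-650.8  384.5  189.4] rv [ 1.000e-03 -1.000e-03  1.319e+00] F_S [ 0.7 -0.8] 0.2 gap 1.0 q [-1.19  0.38  1.73 -0.    1.03 -0.03]
(array([-0.4013, -0.389 ,  0.0698]), array([-1.000e-03,  1.000e-03, -1.319e+00]))
(array([-0.4012, -0.389 ,  0.1848]), array([-1.000e-03,  1.000e-03, -1.319e+00]))
```

Request:
arm_command(grip=[0,0,0,0,0,0,0,0], dp=[[-0.05,-0.05,0.01],[-0.1,-0.1,0.02],[-0.15,-0.145,0.03],[-0.2,-0.195,0.035],[-0.25,-0.24,0.045],[-0.3,-0.29,0.05],[-0.35,-0.34,0.06],[-0.401,-0.389,0.07]], twist=[[0,0,-0.165],[0,0,-0.33],[0,0,-0.495],[0,0,-0.66],[0,0,-0.825],[0,0,-0.99],[0,0,-1.155],[0,0,-1.319]])

```text
time: 1.1
position: [0.4553, -0.1728, 0.1362]
ee_rot: [0.996, 0.085, 0.0, 0.0]
force: [1.3, 0.5, 0.0]
finger_gap: 0.156
```

```bash
python3 -c "
from plan import *
show(); p,R,s=now(); print(rel((p,R),pose(-165,108,120,0)));print(rel((p,R),pose(-165,108,5,0)))"
```

```text
t 1.1 tipS [-218.3  138.3  128.2] rv [-0.     0.    -0.006] F_S [ 0.3 -1.3] 0.0 gap 0.16 q [-0.41  0.13  2.19  0.    0.82 -0.58]
(array([ 0.0306, -0.0531,  0.0082]), array([ 0.   , -0.   ,  0.006]))
(array([ 0.0305, -0.0532,  0.1232]), array([ 0.   , -0.   ,  0.006]))
```

Request:
arm_command(grip=[0,0,0,0,0,0], dp=[[0.03,-0.053,0.04],[0.03,-0.053,0.085],[0.03,-0.053,0.123],[0.03,-0.053,0.123],[0.03,-0.053,0.123],[0.03,-0.053,0.123]], twist=[[0,0,0],[0,0,0.006],[0,0,0.006],[0,0,0.006],[0,0,0.006],[0,0,0.006]])

```text
time: 1.85
position: [0.4769, -0.118, 0.0149]
ee_rot: [0.997, 0.079, 0.001, 0.0]
force: [0.3, -0.7, 0.5]
finger_gap: 0.004
```

```bash
python3 -c "
from plan import *
show(); snap('top','t1.png'); snap('side','s1.png')
a=cv2.imread('pics/t1.png')[110:290,160:340]; b=cv2.imread('pics/s1.png')[180:330,190:400]
c=np.zeros((560,800,3),np.uint8); c[:400,:400]=cv2.resize(a,(400,400)); c[:285,400:]=cv2.resize(b,(400,285)); cv2.imwrite('pics/c1.png',c)"
```

```text
t 1.85 tipS [-167.8  108.     6.9] rv [-0.001  0.002  0.006] F_S [-0.7 -0.2] 0.5 gap 0.0 q [-0.29  0.37  2.2   0.    0.56 -0.45]
```

View pics/c1.png

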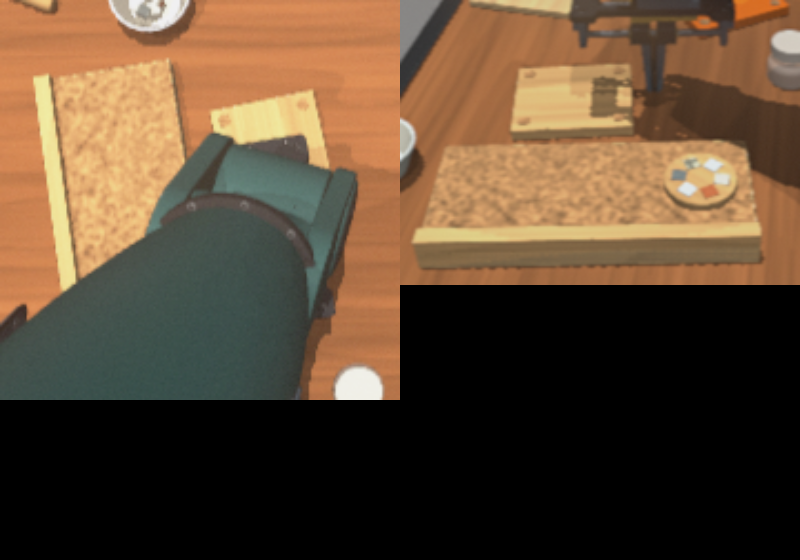

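The closed fingers stand just beside the trivet's +y edge: side crop 645-668, against the board edge at 633. I'll push gently by 24.5 mm.

Request:
arm_command(grip=[0,0,0,0,0,0,0,0], dp=[[0.006,0,0],[0.01,0,0],[0.014,0,0],[0.018,0,0],[0.022,0,0],[0.0245,0,0],[0.0245,0,0],[0.015,0,0]], twist=[[0,0,0],[0,0,0],[0,0,0],[0,0,0],[0,0,0],[0,0,0],[0,0,0],[0,0,0]])

```text
time: 2.95
position: [0.4906, -0.1151, 0.0133]
ee_rot: [0.997, 0.08, 0.0, 0.0]
force: [-0.5, 0.2, 0.1]
finger_gap: 0.006
```

```bash
python3 -c "
from plan import *
show(); snap('side','s2.png')
im=cv2.imread('pics/s2.png'); c,q=quad(im[:,:,::-1].copy(),(13,60,165),(35,150,255),(270,225),(235,200,340,253)); print(q.tolist())
cv2.imwrite('pics/c2.png',cv2.resize(im[195:260,225:345],None,fx=5,fy=5,interpolation=cv2.INTER_CUBIC))
p,R,s=now(); print(rel((p,R),pose(-175,105,110,0)),rel((p,R),pose(-260,0,110,0.0)))"
```

```text
t 2.95 tipS [-167.2   94.     5.3] rv [-0.     0.     0.005] F_S [0.3 0.5] 0.1 gap 0.01 q [-0.28  0.39  2.18 -0.    0.57 -0.44]
[[241, 201], [292, 202], [310, 215], [305, 246], [248, 248]]
(array([-0.0093,  0.0082, -0.105 ]), array([-0.001,  0.001, -0.005])) (array([ 0.0962,  0.0926, -0.1052]), array([-0.001,  0.001, -0.005]))
```

View pics/c2.png

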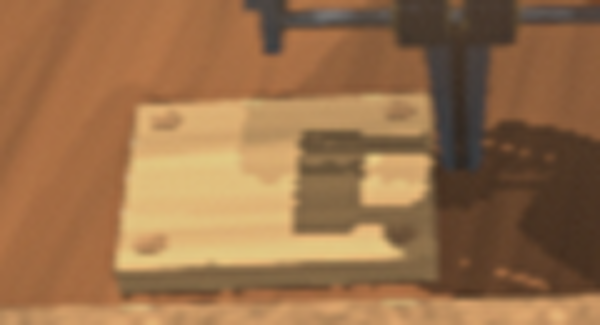

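```bash
python3 -c "
from plan import *
for q in [(-167,94,5),(-167,80.5,5),(-167,107.5,5)]: print(q,proj('side',fromS(q)).round(1))
for u,v in[(252.2,215.8),(311,214.2),(312.6,247.4),(248.6,249)]: print(toS(onz('side',u,v,.016)).round(1))
for u,v in[(314.5,229)]: print(toS(onz('side',u,v,.007)).round(1))
"
```

```text
(-167, 94, 5) [317.  232.4]
(-167, 80.5, 5) [311.1 232.5]
(-167, 107.5, 5) [322.9 232.3]
[-220.4  -60.2   16. ]
[-222.7   79.7   16. ]
[-102.3   84.9   16. ]
[-100.7  -53.2   16. ]
[-177.3   88.2    7. ]
```

```bash
python3 -c "
from plan import *
for f in('s0','s1','s2'):
    im=cv2.imread('pics/%s.png'%f).astype(int)[:,:,1]
    print(f,[im[r,244:258].tolist() for r in(230,240)],im[240,306:318].tolist())
"
```

```text
s0 [[104, 103, 103, 101, 101, 112, 156, 183, 187, 186, 186, 186, 186, 186], [105, 104, 103, 102, 117, 161, 187, 189, 188, 187, 187, 186, 186, 184]] [144, 144, 160, 176, 178, 151, 114, 101, 105, 106, 105, 108]
s1 [[105, 105, 105, 104, 102, 115, 158, 187, 192, 190, 190, 189, 191, 189], [106, 106, 107, 104, 119, 165, 190, 194, 191, 191, 191, 190, 189, 189]] [138, 131, 139, 132, 109, 96, 95, 101, 107, 103, 86, 67]
s2 [[106, 104, 103, 104, 102, 115, 159, 187, 192, 191, 190, 190, 189, 190], [107, 106, 106, 104, 120, 165, 191, 193, 191, 191, 192, 191, 189, 189]] [87, 93, 99, 104, 105, 94, 76, 64, 63, 64, 64, 66]
```

The board has not moved: its left edge is identical to 0.1 px. I'll go in again and stop there to look.

Request:
arm_command(grip=[0,0,0,0], dp=[[0.004,0,0],[0.008,0,0],[0.0105,0,0],[0.0105,0,0]], twist=[[0,0,0],[0,0,0],[0,0,0],[0,0,0]])

```text
time: 3.5
position: [0.5014, -0.1134, 0.0133]
ee_rot: [0.997, 0.08, 0.0, 0.0]
force: [-0.8, 0.0, -0.3]
finger_gap: 0.002
```

```bash
python3 -c "
from plan import *
show(); snap('side','s3.png')
im=cv2.imread('pics/s3.png').astype(int)[:,:,1]
print([im[r,240:258].tolist() for r in(230,240)],im[228,300:325].tolist(),im[232,300:325].tolist())"
```

```text
t 3.5 tipS [-167.2   83.2    5.3] rv [-0.     0.     0.005] F_S [0.2 0.8] -0.3 gap 0.0 q [-0.27  0.4   2.16  0.    0.58 -0.43]
[[107, 108, 109, 106, 106, 105, 105, 105, 103, 116, 158, 188, 192, 191, 191, 190, 190, 191], [104, 105, 106, 107, 107, 107, 106, 105, 120, 164, 192, 194, 192, 191, 191, 191, 190, 190]] [168, 169, 167, 169, 165, 139, 103, 84, 75, 68, 58, 48, 42, 45, 55, 58, 54, 53, 51, 54, 55, 54, 53, 51, 52] [186, 185, 187, 190, 189, 157, 117, 102, 94, 91, 96, 84, 59, 52, 51, 53, 53, 51, 53, 55, 52, 52, 51, 52, 53]
```

```bash
python3 -c "
from plan import *
print(robot.tip_reach,[a for a in dir(robot) if a[0]!='_'])
im=cv2.imread('pics/s3.png'); cv2.imwrite('pics/c3.png',cv2.resize(im[180:260,245:365],None,fx=5,fy=5,interpolation=cv2.INTER_CUBIC))
for z in (0,10,20,30): print(z,proj('side',fromS((-151,83.2,z))).round(1),proj('side',fromS((-167,83.2,z))).round(1))"
```

```text
0.008 ['IKError', 'get_state', 'sign_off', 'tip_reach']
0 [312.3 238.7] [312.4 234.2]
10 [312.2 235.3] [312.3 230.8]
20 [312.  231.8] [312.1 227.4]
30 [311.9 228.3] [312.  223.9]
```

View pics/c3.png

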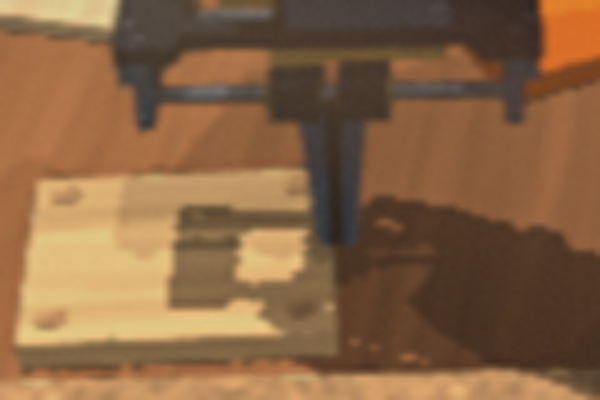

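The fingertip's lower end shows at about px (312,229). That is higher than the commanded height implies, and the finger passes over the board's edge. So the tips are higher than the given numbers say. I'll back off and feel for the table.

Request:
arm_command(grip=[0,0,0,0,0], dp=[[-0.012,0,0],[-0.024,0,0],[-0.024,0,0.002],[-0.024,0,0.004],[-0.024,0,0.004]], twist=[[0,0,0],[0,0,0],[0,0,0],[0,0,0],[0,0,0]])

```text
time: 4.18
position: [0.4775, -0.1173, 0.0092]
ee_rot: [0.997, 0.079, 0.0, 0.0]
force: [-0.0, -0.1, 0.1]
finger_gap: 0.007
```

```bash
python3 -c "
from plan import *
show()"
```

```text
t 4.17 tipS [-167.2  107.3    1.2] rv [-0.     0.     0.005] F_S [-0.1  0.1] 0.1 gap 0.01 q [-0.29  0.39  2.2   0.    0.56 -0.45]
```

Still no contact at a nominal 1 mm, so I'll keep feeling downward in small steps.

Request:
arm_command(grip=[0,0,0,0], dp=[[0,0,0.0015],[0,0,0.003],[0,0,0.0045],[0,0,0.0045]], twist=[[0,0,0],[0,0,0],[0,0,0],[0,0,0]])

```text
time: 4.68
position: [0.4773, -0.1172, 0.0046]
ee_rot: [0.997, 0.079, -0.0, -0.0]
force: [-0.1, 0.5, 0.0]
finger_gap: 0.003
```

```bash
python3 -c "
from plan import *
show()"
```

```text
t 4.67 tipS [-167.   107.5   -3.4] rv [ 0.    -0.     0.005] F_S [ 0.5 -0. ] 0.0 gap 0.0 q [-0.29  0.39  2.2   0.    0.55 -0.45]
```

Request:
arm_command(grip=[0,0,0,0,0], dp=[[0,0,0.0015],[0,0,0.003],[0,0,0.0045],[0,0,0.006],[0,0,0.006]], twist=[[0,0,0],[0,0,0],[0,0,0],[0,0,0],[0,0,0]])

```text
time: 5.3
position: [0.4773, -0.1172, -0.0013]
ee_rot: [0.997, 0.079, -0.0, -0.0]
force: [0.4, -0.3, 0.3]
finger_gap: 0.01
```

```bash
python3 -c "
from plan import *
show(); snap('side','s4.png')
im=cv2.imread('pics/s4.png')[:,:,1].astype(int); print(im[222:246:2,316:330].tolist())"
```

```text
t 5.3 tipS [-167.1  107.5   -9.3] rv [ 0.    -0.     0.005] F_S [-0.4 -0.3] 0.3 gap 0.01 q [-0.29  0.41  2.2   0.    0.54 -0.45]
[[93, 82, 68, 60, 62, 54, 49, 46, 48, 54, 58, 61, 63, 63], [94, 86, 71, 62, 60, 55, 49, 45, 46, 55, 59, 62, 67, 64], [90, 78, 64, 60, 60, 53, 43, 41, 44, 53, 57, 58, 56, 58], [56, 53, 53, 58, 60, 53, 42, 39, 45, 54, 56, 56, 55, 57], [63, 53, 51, 56, 59, 54, 43, 38, 45, 55, 57, 56, 56, 57], [91, 73, 56, 55, 59, 53, 44, 38, 45, 55, 59, 57, 55, 55], [78, 61, 50, 53, 54, 53, 50, 48, 50, 53, 54, 55, 55, 55], [83, 60, 50, 52, 51, 50, 49, 49, 50, 51, 54, 54, 55, 53], [72, 66, 64, 64, 62, 59, 60, 61, 62, 58, 54, 54, 53, 53], [63, 65, 67, 64, 63, 61, 61, 63, 65, 65, 61, 57, 52, 50], [66, 67, 66, 63, 61, 62, 61, 65, 66, 69, 69, 68, 58, 53], [65, 66, 64, 63, 62, 62, 63, 65, 67, 67, 68, 67, 63, 62]]
```

Request:
arm_command(grip=[0,0,0,0,0], dp=[[0,0,0.001],[0,0,0.002],[0,0,0.003],[0,0,0.004],[0,0,0.004]], twist=[[0,0,0],[0,0,0],[0,0,0],[0,0,0],[0,0,0]])

```text
time: 5.98
position: [0.4772, -0.1172, -0.0053]
ee_rot: [0.997, 0.079, -0.0, -0.0]
force: [-0.2, 0.2, 0.8]
finger_gap: 0.01
```

```bash
python3 -c "
from plan import *
show()"
```

```text
t 5.97 tipS [-167.   107.6  -13.3] rv [ 0.    -0.     0.005] F_S [0.2 0.1] 0.8 gap 0.01 q [-0.29  0.42  2.2   0.    0.53 -0.45]
```

Request:
arm_command(grip=[0,0,0,0], dp=[[0,0,0.001],[0,0,0.002],[0,0,0.003],[0,0,0.003]], twist=[[0,0,0],[0,0,0],[0,0,0],[0,0,0]])

```text
time: 6.48
position: [0.4773, -0.1172, -0.0083]
ee_rot: [0.997, 0.079, -0.0, -0.0]
force: [-0.6, 0.3, -0.3]
finger_gap: 0.008
```

```bash
python3 -c "
from plan import *
show()"
```

```text
t 6.47 tipS [-167.1  107.5  -16.3] rv [ 0.    -0.     0.006] F_S [0.4 0.5] -0.3 gap 0.01 q [-0.29  0.42  2.2   0.    0.52 -0.45]
```

```bash
python3 -c "
from plan import *
snap('side','s5.png'); im=cv2.imread('pics/s5.png'); snap('wrist','w5.png'); w=cv2.imread('pics/w5.png')
c=np.zeros((400,800,3),np.uint8); c[:,:400]=cv2.resize(im[180:260,285:365],(400,400),interpolation=cv2.INTER_CUBIC); c[:250,400:]=cv2.resize(w,(400,250)); cv2.imwrite('pics/c5.png',c)"
```

```text
(no output)
```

View pics/c5.png

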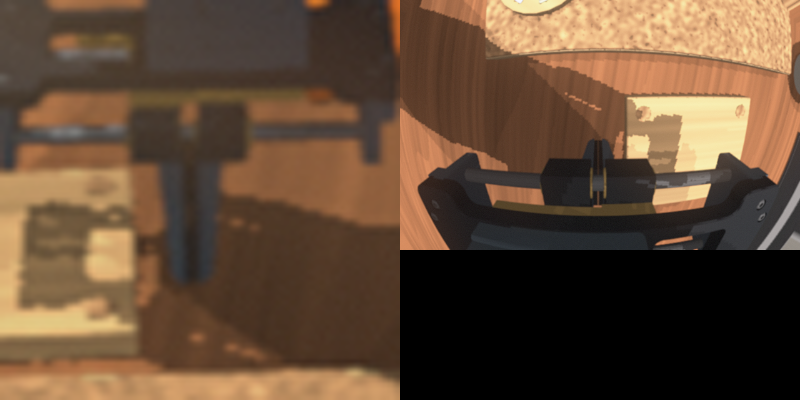

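Request:
arm_command(grip=[0,0,0], dp=[[0,0,0.001],[0,0,0.002],[0,0,0.0025]], twist=[[0,0,0],[0,0,0],[0,0,0]])

```text
time: 6.95
position: [0.4773, -0.1172, -0.0108]
ee_rot: [0.997, 0.079, -0.0, -0.0]
force: [-0.4, 0.1, 0.8]
finger_gap: 0.004
```

```bash
python3 -c "
from plan import *
show()"
```

```text
t 6.95 tipS [-167.1  107.5  -18.8] rv [ 0.    -0.     0.006] F_S [0.2 0.4] 0.8 gap 0.0 q [-0.29  0.43  2.2   0.    0.52 -0.45]
```

The tips should now be a few mm above the table, so true tip z is about reported +20. Board contact is certain at this height, so I'll push again.

Request:
arm_command(grip=[0,0,0,0,0,0,0,0], dp=[[0.007,0,-0.001],[0.012,0,-0.001],[0.016,0,-0.001],[0.02,0,-0.001],[0.024,0,-0.001],[0.028,0,-0.001],[0.028,0,-0.001],[0.028,0,-0.001]], twist=[[0,0,0],[0,0,0],[0,0,0],[0,0,0],[0,0,0],[0,0,0],[0,0,0],[0,0,0]])

```text
time: 7.95
position: [0.5052, -0.1129, -0.0097]
ee_rot: [0.997, 0.079, 0.0, 0.0]
force: [-0.3, -0.6, -1.3]
finger_gap: 0.006
```

```bash
cat >> plan.py <<'E'
def edges(f,rows=(230,240),off=(244,258)):
    im=cv2.imread(f)[:,:,1].astype(float); out=[]
    for r in rows: # left edge, subpixel at G=145
        l=im[r,225:275]; i=np.argmax(l>145); out.append(225+i-(l[i]-145)/(l[i]-l[i-1]))
    return np.round(out,2)
E
python3 -c "
from plan import *
show(); snap('side','s6.png')
for f in('s0','s5','s6'): e=edges('pics/%s.png'%f); print(f,e,[toS(onz('side',u,v,.016))[:2].round(1) for u,v in zip(e,(230,240))])"
```

```text
t 7.95 tipS [-167.3   79.3  -17.7] rv [-0.     0.     0.006] F_S [-0.6  0.4] -1.3 gap 0.01 q [-0.26  0.45  2.15  0.    0.54 -0.42]
s0 [249.75 248.64] [array([-166.3,  -59.1]), array([-130.9,  -57. ])]
s5 [249.67 248.56] [array([-166.4,  -59.3]), array([-130.9,  -57.2])]
s6 [244.67 242.68] [array([-166.7,  -70.7]), array([-131.3,  -70.3])]
```

The trivet shifted about 12 mm and its left edge now measures y = -70.5, so it is centred to within 1 mm and square to 0.01 rad. Now I'll go up and round to the rear edge, opening the jaws on the way.

Request:
arm_command(grip=[0,0,0,0.0912,0.0912,0.0912,0.0912,0.0912], dp=[[-0.012,0,0],[-0.015,0,-0.04],[-0.01,0.01,-0.09],[0.02,0.05,-0.09],[0.05,0.09,-0.09],[0.079,0.115,-0.09],[0.079,0.115,-0.07],[0.079,0.115,-0.04]], twist=[[0,0,0],[0,0,0],[0,0,-0.006],[0,0,-0.006],[0,0,-0.006],[0,0,-0.006],[0,0,-0.006],[0,0,-0.006]])

```text
time: 9.0
position: [0.6004, -0.2139, 0.0295]
ee_rot: [0.997, 0.082, 0.0, 0.0]
force: [0.6, -1.4, -0.4]
finger_gap: 0.522
```

```bash
python3 -c "
from plan import *
show(); snap('side','s7.png'); im=cv2.imread('pics/s7.png'); cv2.imwrite('pics/c7.png',cv2.resize(im[130:260,215:365],None,fx=4,fy=4,interpolation=cv2.INTER_CUBIC))
p,R,s=now(); tip=p+R.apply([0,0,.008])
for dz in(0,.01,.02,.03): print(dz,[proj('side',tip+R.apply([sx*.05,-.016,-dz])).round(1) for sx in(-1,1)])
print(rel((p,R),pose(-275,0,-18,0.3)))"
```

```text
t 9.0 tipS [-282.6    1.9   21.5] rv [-0.  0. -0.] F_S [-1.5 -0.4] -0.4 gap 0.52 q [-0.38  0.52  1.91  0.    0.72 -0.54]
0 [array([300.9, 203.6]), array([260.3, 204.5])]
0.01 [array([300.7, 200.3]), array([259.9, 201.1])]
0.02 [array([300.5, 196.9]), array([259.5, 197.8])]
0.03 [array([300.3, 193.5]), array([259.1, 194.4])]
(array([ 0.0045, -0.0035,  0.0356]), array([ 0.297,  0.004, -0.   ]))
```

View pics/c7.png

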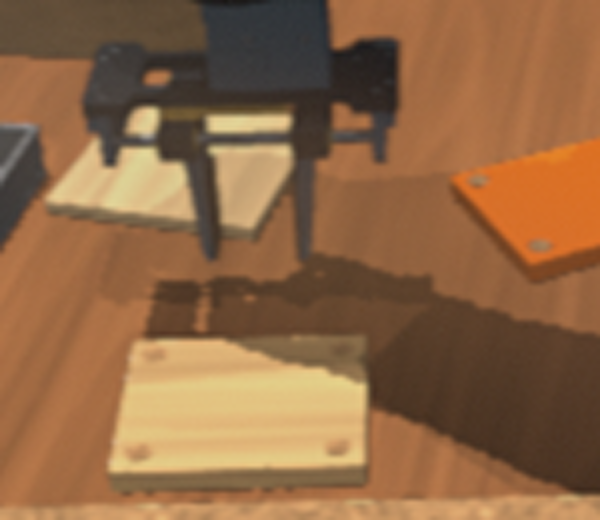

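```bash
cat >> plan.py <<'E'
TR=-0.012 # true tip along tool z from reported TCP (felt/seen), m
def pose(x,y,z,a,dyaw=0):
    R=Ro.from_euler('z',YAW+dyaw)*Ro.from_rotvec([np.pi,0,0])*Ro.from_rotvec([a,0,0])
    return fromS([x,y,z])-R.apply([0,0,TR]),R
def show():
    p,R,s=now(); tip=p+R.apply([0,0,TR]); F=toS(np.r_[O+np.array(s["force"][:2]),0])/1e3; e=(pose(0,0,0,0)[1].inv()*R).as_rotvec()
    print("t",round(s["time"],2),"tipS",toS(tip).round(1),"rv",e.round(3),"F_S",F[:2].round(1),np.round(s["force"][2],1),"gap",round(s["finger_gap"],2),"q",np.round(s["joints"],2))
E
python3 -c "
from plan import *
show(); p,R,s=now(); print(rel((p,R),pose(-265,0,8,0.3)))
print([toS(onz('top',u,v,.016)).round() for u,v in[(360,106),(356,162)]])"
```

```text
t 9.05 tipS [-281.     4.3   37.3] rv [ 0.003 -0.004 -0.   ] F_S [2.2 3.9] -3.4 gap 0.57 q [-0.38  0.52  1.91  0.    0.71 -0.54]
(array([ 0.0045, -0.0194,  0.0288]), array([ 0.297,  0.004, -0.   ]))
[array([-394., -149.,   16.]), array([-356.,   -6.,   16.])]
```

Request:
arm_command(grip=[0.0912,0.0912,0.0912,0.0912,0.0912,0.0912], dp=[[0.004,-0.005,0.008],[0.004,-0.015,0.018],[0.004,-0.0195,0.026],[0.004,-0.0195,0.026],[0.004,-0.0195,0.026],[0.004,-0.0195,0.026]], twist=[[0.15,0,0],[0.297,0,0],[0.297,0,0],[0.297,0,0],[0.297,0,0],[0.297,0,0]])

```text
time: 9.8
position: [0.6021, -0.1937, 0.0049]
ee_rot: [0.986, 0.082, -0.012, -0.147]
force: [0.6, -0.1, 0.8]
finger_gap: 1.001
```

```bash
python3 -c "
from plan import *
show()
p,R,s=now(); print(rel((p,R),pose(-265,0,2,0.3)))
"
```

```text
t 9.8 tipS [-266.4   -3.1   16.4] rv [ 0.296  0.    -0.001] F_S [-0.2 -0.6] 0.8 gap 1.0 q [-0.46  0.62  1.83  0.31  0.89 -0.84]
(array([-0.0031,  0.0028,  0.0142]), array([ 0.004, -0.   ,  0.001]))
```

Request:
arm_command(grip=[0.0912,0.0912,0.0912,0.0912], dp=[[-0.003,0.001,0.0035],[-0.003,0.002,0.007],[-0.003,0.0033,0.0105],[-0.003,0.0033,0.0105]], twist=[[0,0,0],[0,0,0],[0,0,0],[0,0,0]])

```text
time: 10.3
position: [0.5988, -0.1945, -0.0072]
ee_rot: [0.986, 0.081, -0.012, -0.148]
force: [-0.1, 0.4, -0.5]
finger_gap: 1.005
```

```bash
python3 -c "
from plan import *
show()
"
```

```text
t 10.3 tipS [-266.7    0.3    4.3] rv [ 0.297 -0.001 -0.   ] F_S [0.4 0. ] -0.5 gap 1.0 q [-0.46  0.63  1.83  0.31  0.88 -0.85]
```

Request:
arm_command(grip=[0.0912,0.0912,0.0912,0.0912], dp=[[0,0.0003,0.001],[0,0.0006,0.002],[0,0.0009,0.003],[0,0.0009,0.003]], twist=[[0,0,0],[0,0,0],[0,0,0],[0,0,0]])

```text
time: 10.8
position: [0.599, -0.1945, -0.0099]
ee_rot: [0.986, 0.082, -0.012, -0.147]
force: [0.1, -0.0, 0.6]
finger_gap: 1.001
```

```bash
python3 -c "
from plan import *
show()
"
```

```text
t 10.8 tipS [-2.667e+02  1.000e-01  1.500e+00] rv [ 0.297 -0.    -0.001] F_S [-0.  -0.1] 0.6 gap 1.0 q [-0.46  0.64  1.83  0.31  0.87 -0.85]
```

Request:
arm_command(grip=[0.0912,0.0912,0.0912,0.0912], dp=[[0,0.0003,0.001],[0,0.0006,0.002],[0,0.0009,0.003],[0,0.0009,0.003]], twist=[[0,0,0],[0,0,0],[0,0,0],[0,0,0]])

```text
time: 11.3
position: [0.5992, -0.1946, -0.0112]
ee_rot: [0.986, 0.082, -0.012, -0.148]
force: [-10.2, 1.2, 27.9]
finger_gap: 1.002
```

```bash
python3 -c "
from plan import *
show()
"
```

```text
t 11.3 tipS [-2.669e+02 -1.000e-01  3.000e-01] rv [ 0.298 -0.    -0.001] F_S [2.9 9.9] 27.9 gap 1.0 q [-0.46  0.64  1.83  0.32  0.87 -0.85]
```

The table was felt, at 28 N with about 1.6 mm of overtravel, so my true-tip model is right. I'll lift 2 mm and push forward.

Request:
arm_command(grip=[0.0912,0.0912,0.0912,0.0912,0.0912,0.0912,0.0912,0.0912], dp=[[0,-0.0006,-0.0021],[0,-0.0083,0.0003],[0,-0.0159,0.0026],[0,-0.0235,0.005],[0,-0.0312,0.0074],[0,-0.0388,0.0097],[0,-0.0464,0.0121],[0,-0.0531,0.0142]], twist=[[0,0,0],[0,0,0],[0,0,0],[0,0,0],[0,0,0],[0,0,0],[0,0,0],[0,0,0]])

```text
time: 12.3
position: [0.5908, -0.1404, -0.0106]
ee_rot: [0.986, 0.082, -0.011, -0.147]
force: [2.0, -6.4, 7.8]
finger_gap: 0.998
```

```bash
python3 -c "
from plan import *
show(); snap('side','s8.png')
"
```

```text
t 12.3 tipS [-212.    -0.6    0.8] rv [ 0.295  0.001 -0.001] F_S [-6.7 -1. ] 7.8 gap 1.0 q [-0.39  0.61  1.89  0.34  0.83 -0.81]
```

Request:
arm_command(grip=[0.0912,0.0912], dp=[[0,-0.0038,0.0012],[0,-0.0048,0.0015]], twist=[[0,0,0],[0,0,0]])

```text
time: 12.6
position: [0.59, -0.1355, -0.0106]
ee_rot: [0.986, 0.082, -0.011, -0.147]
force: [0.6, -6.7, 7.9]
finger_gap: 1.001
```

```bash
python3 -c "
from plan import *
show(); 
im=cv2.imread('pics/s8.png'); cv2.imwrite('pics/c8.png',cv2.resize(im[150:280,215:365],None,fx=4,fy=4,interpolation=cv2.INTER_CUBIC))
"
```

```text
t 12.6 tipS [-207.1   -0.6    0.8] rv [ 0.295  0.001 -0.001] F_S [-6.7  0.5] 7.9 gap 1.0 q [-0.38  0.61  1.9   0.35  0.83 -0.81]
```

View pics/c8.png

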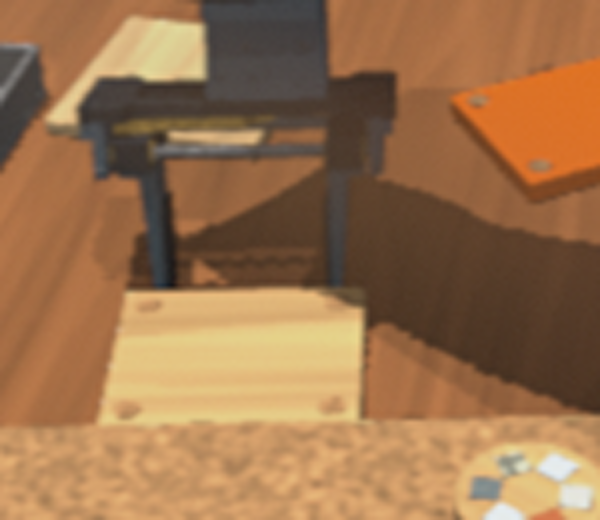

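Both open fingers are behind the trivet's rear edge (crop row 288) and its front edge is near the stand. I'll push on in small steps until the force rises.

Request:
arm_command(grip=[0.0912,0.0912,0.0912], dp=[[0,-0.003,0.0006],[0,-0.0055,0.0014],[0,-0.008,0.0021]], twist=[[0,0,0],[0,0,0],[0,0,0]])

```text
time: 12.98
position: [0.5899, -0.1323, -0.0104]
ee_rot: [0.986, 0.083, -0.01, -0.142]
force: [-6.2, -58.6, 1.5]
finger_gap: 1.0
```

```bash
python3 -c "
from plan import *
show()"
```

```text
t 12.97 tipS [-203.8   -1.1    1.1] rv [ 0.286  0.004 -0.003] F_S [-56.8  15.7] 1.5 gap 1.0 q [-0.37  0.6   1.9   0.34  0.81 -0.8 ]
```

Request:
arm_command(grip=[0.0912,0.0912,0.0912], dp=[[0,-0.0015,0.0005],[0,-0.003,0.0009],[0,-0.004,0.0012]], twist=[[0,0,0],[0,0,0],[0,0,0]])

```text
time: 13.35
position: [0.5901, -0.132, -0.0102]
ee_rot: [0.987, 0.083, -0.008, -0.14]
force: [-9.8, -83.1, 1.1]
finger_gap: 1.0
```

```bash
python3 -c "
from plan import *
show()"
```

```text
t 13.35 tipS [-203.4   -1.3    1.4] rv [ 0.281  0.006 -0.004] F_S [-80.4  23.2] 1.1 gap 1.0 q [-0.37  0.6   1.91  0.34  0.81 -0.8 ]
```

The force reached 83 N, still under the limit: the trivet is firm against the stand. I'll relax to about 20 N and start lifting.

Request:
arm_command(grip=[0.0912,0.0912,0.0912,0.0912,0.0912,0.0912], dp=[[0,0.0062,-0.0019],[0,0.0062,-0.0019],[0,0.0053,-0.0058],[0,0.0043,-0.0097],[0,0.0034,-0.0136],[0,0.0034,-0.0136]], twist=[[0,0,0],[0,0,0],[0,0,0],[0,0,0],[0,0,0],[0,0,0]])

```text
time: 14.1
position: [0.5897, -0.1327, 0.0017]
ee_rot: [0.986, 0.082, -0.01, -0.145]
force: [1.0, -22.1, 0.7]
finger_gap: 1.0
```

```bash
python3 -c "
from plan import *
show(); snap('side','s9.png')
im=cv2.imread('pics/s9.png'); cv2.imwrite('pics/c9.png',cv2.resize(im[150:280,215:365],None,fx=4,fy=4,interpolation=cv2.INTER_CUBIC))
"
```

```text
t 14.1 tipS [-204.2   -0.9   13.2] rv [ 0.292  0.003 -0.001] F_S [-22.    2.6] 0.7 gap 1.0 q [-0.38  0.58  1.9   0.34  0.84 -0.79]
```

View pics/c9.png

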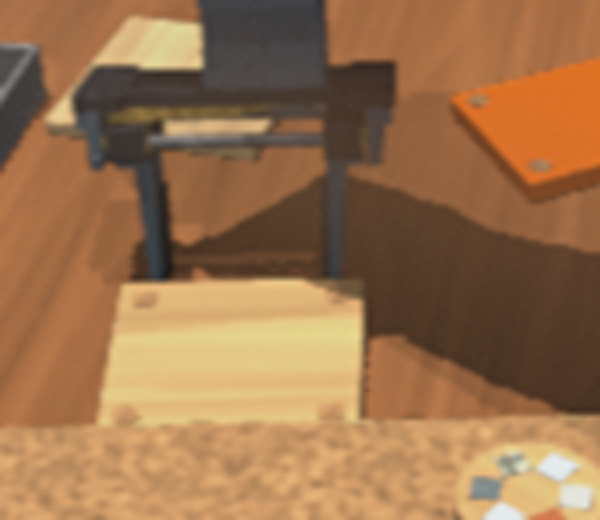

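The rear edge is lifting: crop row 282 although the board is nearer, about 12 mm up, with an 22 N push. I'll go on along the arc.

Request:
arm_command(grip=[0.0912,0.0912,0.0912,0.0912,0.0912,0.0912], dp=[[0,-0.0026,-0.0084],[0,-0.0066,-0.0178],[0,-0.0113,-0.0269],[0,-0.0167,-0.0354],[0,-0.0229,-0.0431],[0,-0.0229,-0.0431]], twist=[[0,0,0],[0,0,0],[0,0,0],[0,0,0],[0,0,0],[0,0,0]])

```text
time: 14.9
position: [0.5867, -0.1205, 0.0495]
ee_rot: [0.986, 0.082, -0.012, -0.147]
force: [0.2, 0.4, -0.2]
finger_gap: 1.003
```

```bash
python3 -c "
from plan import *
show(); snap('side','s10.png')
im=cv2.imread('pics/s10.png'); cv2.imwrite('pics/c10.png',cv2.resize(im[110:290,205:365],None,fx=3,fy=3,interpolation=cv2.INTER_CUBIC))
"
```

```text
t 14.9 tipS [-1.917e+02  1.000e-01  6.100e+01] rv [ 0.297  0.    -0.001] F_S [ 0.3 -0.3] -0.2 gap 1.0 q [-0.36  0.5   1.92  0.33  0.9  -0.75]
```

View pics/c10.png

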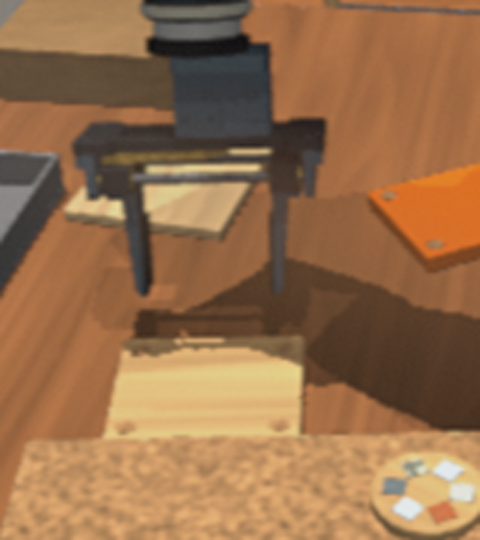

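The trivet slipped off around 20°. It is flat again, with its rear edge about 10 mm back from the stand contact position. I'll go back down behind it and repeat, keeping more push and feedback on the force.

Request:
arm_command(grip=[0.0912,0.0912,0.0912,0.0912,0.0912], dp=[[0,0.0287,-0.0089],[0,0.0346,0.0102],[0,0.0417,0.0331],[0,0.0464,0.0484],[0,0.0464,0.0484]], twist=[[0,0,0],[0,0,0],[0,0,0],[0,0,0],[0,0,0]])

```text
time: 15.58
position: [0.5907, -0.15, -0.0109]
ee_rot: [0.985, 0.082, -0.014, -0.149]
force: [-7.8, 2.5, 16.1]
finger_gap: 1.002
```

```bash
python3 -c "
from plan import *
show(); print(toS(onz('side',247,222.7,.016)).round(1),toS(onz('side',305.5,222.5,.016)).round(1))"
```

```text
t 15.57 tipS [-221.5    1.     0.6] rv [ 0.3   -0.003 -0.001] F_S [3.7 7.3] 16.1 gap 1.0 q [-0.4   0.61  1.88  0.34  0.84 -0.82]
[-193.8  -69.    16. ] [-190.7   67.4   16. ]
```

Request:
arm_command(grip=[0.0912,0.0912,0.0912,0.0912,0.0912], dp=[[0,-0.0071,0.001],[0,-0.0128,0.0027],[0,-0.0176,0.0042],[0,-0.0195,0.0048],[0,-0.0195,0.0048]], twist=[[0,0,0],[0,0,0],[0,0,0],[0,0,0],[0,0,0]])

```text
time: 16.2
position: [0.5889, -0.1331, -0.0097]
ee_rot: [0.986, 0.082, -0.011, -0.145]
force: [-2.3, -21.4, -1.4]
finger_gap: 0.995
```

Request:
arm_command(grip=[0.0912,0.0912,0.0912,0.0912], dp=[[0,-0.0024,-0.0029],[0,-0.0034,-0.0061],[0,-0.0044,-0.0092],[0,-0.0044,-0.0092]], twist=[[0,0,0],[0,0,0],[0,0,0],[0,0,0]])

```text
time: 16.7
position: [0.5891, -0.1327, 0.0008]
ee_rot: [0.986, 0.082, -0.011, -0.145]
force: [-2.9, -28.4, 0.7]
finger_gap: 1.002
```

Request:
arm_command(grip=[0.0912,0.0912,0.0912], dp=[[0,-0.0014,-0.0038],[0,-0.0029,-0.0075],[0,-0.0029,-0.0075]], twist=[[0,0,0],[0,0,0],[0,0,0]])

```text
time: 17.08
position: [0.5891, -0.1319, 0.0089]
ee_rot: [0.986, 0.082, -0.011, -0.145]
force: [-2.3, -26.9, 2.2]
finger_gap: 1.0
```

Request:
arm_command(grip=[0.0912,0.0912,0.0912], dp=[[0,-0.0018,-0.0042],[0,-0.0037,-0.0083],[0,-0.0037,-0.0083]], twist=[[0,0,0],[0,0,0],[0,0,0]])

```text
time: 17.45
position: [0.5888, -0.1305, 0.0181]
ee_rot: [0.986, 0.082, -0.011, -0.145]
force: [-2.8, -24.2, 3.9]
finger_gap: 1.0
```

Request:
arm_command(grip=[0.0912,0.0912,0.0912], dp=[[0,-0.0023,-0.004],[0,-0.0046,-0.008],[0,-0.0046,-0.008]], twist=[[0,0,0],[0,0,0],[0,0,0]])

```text
time: 17.82
position: [0.5885, -0.1283, 0.0272]
ee_rot: [0.986, 0.082, -0.011, -0.145]
force: [-3.6, -23.5, 4.6]
finger_gap: 1.0
```

Request:
arm_command(grip=[0.0912,0.0912,0.0912], dp=[[0,-0.003,-0.0043],[0,-0.006,-0.0087],[0,-0.006,-0.0087]], twist=[[0,0,0],[0,0,0],[0,0,0]])

```text
time: 18.2
position: [0.5882, -0.1248, 0.0375]
ee_rot: [0.986, 0.082, -0.011, -0.145]
force: [-1.3, -19.2, 6.8]
finger_gap: 1.001
```

Request:
arm_command(grip=[0.0912,0.0912,0.0912], dp=[[0,-0.0038,-0.004],[0,-0.0076,-0.008],[0,-0.0076,-0.008]], twist=[[0,0,0],[0,0,0],[0,0,0]])

```text
time: 18.58
position: [0.5876, -0.1196, 0.0476]
ee_rot: [0.986, 0.082, -0.011, -0.146]
force: [0.2, -16.4, 8.2]
finger_gap: 1.0
```

Request:
arm_command(grip=[0.0912,0.0912,0.0912], dp=[[0,-0.0046,-0.0036],[0,-0.0093,-0.0071],[0,-0.0093,-0.0071]], twist=[[0,0,0],[0,0,0],[0,0,0]])

```text
time: 18.95
position: [0.5868, -0.1133, 0.0575]
ee_rot: [0.986, 0.082, -0.01, -0.145]
force: [-2.3, -20.4, 13.5]
finger_gap: 0.999
```

Request:
arm_command(grip=[0.0912,0.0912,0.0912], dp=[[0,-0.0042,-0.003],[0,-0.0083,-0.0061],[0,-0.0083,-0.0061]], twist=[[0,0,0],[0,0,0],[0,0,0]])

```text
time: 19.32
position: [0.5858, -0.1069, 0.0657]
ee_rot: [0.986, 0.082, -0.01, -0.146]
force: [-0.8, -19.4, 14.6]
finger_gap: 1.0
```

Request:
arm_command(grip=[0.0912,0.0912,0.0912,0.0912], dp=[[0,-0.0042,-0.0029],[0,-0.0085,-0.0057],[0,-0.0127,-0.0082],[0,-0.0169,-0.0106]], twist=[[0,0,0],[0,0,0],[0,0,0],[0,0,0]])

```text
time: 19.82
position: [0.5829, -0.0926, 0.0801]
ee_rot: [0.986, 0.082, -0.011, -0.147]
force: [1.9, -3.9, 3.9]
finger_gap: 0.999
```

The push has dropped to 5 N at about 45°. I'll check the board's angle numerically from its upper edge in the side view.

```bash
cat > ang.py <<'E'
from plan import *
show(); im=imaging.camera('side'); cv2.imwrite('pics/s%d.png'%int(robot.get_state()['time']*100),im[:,:,::-1])
h=cv2.cvtColor(im,cv2.COLOR_RGB2HSV).astype(int)
for c in(272,280): print(c,' '.join('%d:%d/%d/%d'%(r,*h[r,c]) for r in range(130,262,3)))
for t in range(20,100,10):
    s,k=np.sin(np.radians(t)),np.cos(np.radians(t)); xb=-72-16*s-120*k
    print(t,'bot',proj('side',fromS((xb,0,120*s))).round(),'top',proj('side',fromS((xb+16*s,0,120*s+16*k))).round())
E
python3 ang.py
```

```text
t 19.82 tipS [-163.6   -0.7   91.6] rv [ 0.296  0.002 -0.   ] F_S [-4.2 -1.3] 3.9 gap 1.0 q [-0.32  0.44  1.94  0.33  0.93 -0.71]
272 130:100/39/59 133:114/22/57 136:105/33/61 139:105/23/68 142:113/16/63 145:113/15/69 148:0/0/67 151:13/69/59 154:18/126/95 157:13/61/67 160:22/90/210 163:8/20/104 166:21/96/210 169:20/92/216 172:21/93/216 175:17/104/203 178:17/104/201 181:17/106/193 184:17/104/198 187:17/102/122 190:13/138/129 193:13/144/138 196:13/144/142 199:12/145/144 202:13/150/143 205:16/120/206 208:16/121/196 211:17/120/195 214:16/121/192 217:17/121/184 220:16/119/201 223:17/121/215 226:17/118/221 229:17/119/216 232:17/122/216 235:17/120/214 238:17/122/211 241:16/120/202 244:16/119/201 247:17/121/213 250:17/122/193 253:17/121/203 256:15/126/198 259:15/127/199
280 130:100/38/60 133:107/30/59 136:107/28/63 139:105/30/68 142:108/19/67 145:108/18/69 148:105/8/68 151:11/64/56 154:13/143/136 157:11/43/65 160:21/92/213 163:10/39/79 166:19/100/216 169:19/100/216 172:19/100/215 175:17/104/199 178:17/104/205 181:17/105/204 184:17/104/132 187:14/125/108 190:13/143/144 193:13/144/149 196:13/145/146 199:13/146/145 202:13/148/140 205:17/120/204 208:16/122/197 211:17/120/195 214:16/120/191 217:17/120/182 220:16/121/212 223:17/119/216 226:17/118/221 229:17/120/217 232:17/119/215 235:17/120/215 238:16/121/211 241:17/120/199 244:16/121/200 247:17/123/210 250:16/120/194 253:16/121/205 256:15/127/197 259:15/127/201
20 bot [276. 214.] top [275. 211.]
30 bot [275. 209.] top [274. 206.]
40 bot [274. 206.] top [273. 204.]
50 bot [273. 204.] top [272. 203.]
60 bot [272. 203.] top [271. 204.]
70 bot [271. 205.] top [270. 207.]
80 bot [270. 208.] top [269. 211.]
90 bot [269. 213.] top [268. 218.]
```

The board is still up: its upper edge is at row 204, which fits 40-60°. I'll press forward more.

Request:
arm_command(grip=[0.0912,0.0912], dp=[[0,-0.0029,0.0009],[0,-0.0029,0.0009]], twist=[[0,0,0],[0,0,0]])

```text
time: 20.12
position: [0.583, -0.0905, 0.0807]
ee_rot: [0.986, 0.082, -0.011, -0.146]
force: [-0.9, -13.6, 16.0]
finger_gap: 1.002
```

Request:
arm_command(grip=[0.0912,0.0912,0.0912,0.0912], dp=[[0,-0.0051,-0.0016],[0,-0.0102,-0.0032],[0,-0.0153,-0.0044],[0,-0.0204,-0.0055]], twist=[[0,0,0],[0,0,0],[0,0,0],[0,0,0]])

```text
time: 20.62
position: [0.5798, -0.0721, 0.0917]
ee_rot: [0.986, 0.082, -0.011, -0.147]
force: [1.9, -5.8, 10.5]
finger_gap: 0.997
```

Request:
arm_command(grip=[0.0912,0.0912,0.0912,0.0912], dp=[[0,-0.0051,-0.0005],[0,-0.0103,-0.001],[0,-0.0155,-0.0013],[0,-0.0207,-0.0016]], twist=[[0,0,0],[0,0,0],[0,0,0],[0,0,0]])

```text
time: 21.12
position: [0.5759, -0.0523, 0.0985]
ee_rot: [0.986, 0.081, -0.012, -0.147]
force: [3.0, -0.4, 3.3]
finger_gap: 1.001
```

Request:
arm_command(grip=[0.0912,0.0912,0.0912,0.0912], dp=[[0,-0.0049,0.0009],[0,-0.0101,0.0017],[0,-0.0153,0.0024],[0,-0.0206,0.0032]], twist=[[0,0,0],[0,0,0],[0,0,0],[0,0,0]])

```text
time: 21.62
position: [0.5727, -0.0319, 0.102]
ee_rot: [0.986, 0.082, -0.011, -0.147]
force: [1.8, -1.9, 10.8]
finger_gap: 0.999
```

```bash
python3 ang.py | cut -c1-700
```

```text
t 21.62 tipS [-102.1   -0.6  113.5] rv [ 0.297  0.001 -0.001] F_S [-2.1 -1.5] 10.8 gap 1.0 q [-0.23  0.37  1.99  0.34  0.93 -0.62]
272 130:103/38/61 133:105/33/62 136:103/30/59 139:108/21/61 142:108/20/64 145:113/15/66 148:105/15/68 151:135/7/69 154:5/24/64 157:10/65/59 160:18/128/100 163:13/50/71 166:20/96/216 169:8/24/85 172:21/93/208 175:21/93/215 178:20/96/215 181:18/101/217 184:17/104/196 187:16/99/118 190:13/140/126 193:12/141/137 196:13/144/140 199:12/147/142 202:13/149/145 205:13/148/145 208:13/148/145 211:14/134/154 214:17/122/205 217:17/114/125 220:16/116/123 223:16/115/126 226:16/118/119 229:17/119/120 232:17/117/137 235:16/119/142 238:16/117/135 241:16/118/134 244:16/116/136 247:16/118/127 250:17/117/126 253:17/119/129 256:15/126/190 259:15/127/201
280 130:104/46/61 133:101/35/58 136:107/38/61 139:110/26/60 142:107/27/67 145:110/23/68 148:105/15/69 151:120/7/71 154:5/24/63 157:10/68/56 160:21/89/171 163:15/66/85 166:19/100/215 169:8/34/82 172:19/98/210 175:20/95/215 178:21/92/216 181:22/91/214 184:18/100/133 187:13/126/105 190:13/145/141 193:13/146/147 196:13/147/144 199:12/146/145 202:13/144/143 205:12/145/141 208:13/146/143 211:15/129/150 214:17/121/212 217:16/115/126 220:16/116/125 223:16/117/126 226:16/115/118 229:17/115/133 232:16/115/137 235:17/119/142 238:17/118/136 241:16/117/135 244:17/119/135 247:17/116/127 250:17/118/125 253:17/116/128 256:15/127/195 259:15/128/201
20 bot [276. 214.] top [275. 211.]
30 bot [275. 209.] top [274. 206.]
40 bot [274. 206.] top [273. 204.]
50 bot [273. 204.] top [272. 203.]
60 bot [272. 203.] top [271. 204.]
70 bot [271. 205.] top [270. 207.]
80 bot [270. 208.] top [269. 211.]
90 bot [269. 213.] top [268. 218.]
```

The board stands at about 85°: its bright edge strip is at rows 211-215, with its shaded back below. I'll drag it forward over the top.

Request:
arm_command(grip=[0.0912,0.0912,0.0912,0.0912], dp=[[0,-0.0096,0.003],[0,-0.0191,0.0059],[0,-0.0266,0.0088],[0,-0.0338,0.0125]], twist=[[0,0,0],[0,0,0],[0,0,0],[0,0,0]])

```text
time: 22.18
position: [0.5674, 0.0041, 0.1014]
ee_rot: [0.986, 0.082, -0.011, -0.148]
force: [-3.4, 0.7, 35.0]
finger_gap: 0.997
```

```bash
python3 ang.py | cut -c1-750 | head -3
```

```text
t 22.18 tipS [-65.7  -1.2 112.9] rv [ 0.298  0.002 -0.001] F_S [1.3 3.2] 35.0 gap 1.0 q [-0.17  0.36  2.01  0.36  0.91 -0.58]
272 130:10/57/27 133:105/39/66 136:102/37/69 139:100/24/63 142:108/21/61 145:120/8/62 148:150/4/61 151:150/4/67 154:150/7/71 157:0/11/71 160:6/18/72 163:5/20/75 166:11/79/68 169:18/122/94 172:11/57/71 175:21/95/218 178:16/67/115 181:16/96/122 184:19/98/223 187:17/100/128 190:13/143/144 193:12/146/155 196:13/144/142 199:13/148/145 202:12/147/147 205:13/150/146 208:13/147/146 211:13/148/145 214:13/148/148 217:13/151/149 220:12/149/149 223:16/122/213 226:17/122/209 229:17/115/126 232:16/112/100 235:17/112/98 238:17/114/98 241:17/115/115 244:16/114/112 247:16/116/110 250:16/114/107 253:16/114/105 256:14/117/113 259:14/122/117
280 130:90/9/29 133:104/42/67 136:102/37/69 139:109/32/64 142:120/21/61 145:120/13/61 148:135/8/61 151:135/8/68 154:150/4/69 157:170/11/72 160:0/14/75 163:8/27/76 166:10/80/67 169:18/95/158 172:11/61/71 175:20/96/225 178:14/62/103 181:18/84/118 184:18/98/143 187:13/134/118 190:12/146/164 193:13/150/167 196:13/148/145 199:13/147/146 202:13/148/145 205:12/148/143 208:12/146/145 211:12/148/146 214:12/147/144 217:12/148/141 220:12/147/137 223:16/121/213 226:18/119/223 229:17/118/123 232:16/113/102 235:17/116/99 238:16/114/105 241:17/116/114 244:16/115/113 247:16/115/111 250:16/113/108 253:17/114/105 256:15/120/113 259:15/123/116
```

Request:
arm_command(grip=[0.0912,0.0912,0.0912,0.0912], dp=[[0,-0.0075,0.0015],[0,-0.0146,0.0034],[0,-0.0254,0.0026],[0,-0.0254,0.0026]], twist=[[0,0,0],[0,0,0],[0,0,0],[0,0,0]])

```text
time: 22.72
position: [0.5616, 0.0287, 0.1041]
ee_rot: [0.986, 0.082, -0.012, -0.147]
force: [0.4, -0.3, -0.1]
finger_gap: 1.003
```

```bash
python3 ang.py | cut -c1-850 | head -2
```

```text
t 22.73 tipS [-40.4   0.4 115.5] rv [ 0.297 -0.    -0.001] F_S [-0.4 -0.4] -0.1 gap 1.0 q [-0.13  0.34  2.03  0.37  0.9  -0.55]
272 130:10/13/60 133:6/43/30 136:10/48/32 139:105/35/72 142:109/29/70 145:113/16/62 148:120/8/61 151:150/8/63 154:0/12/65 157:170/11/71 160:0/11/71 163:170/21/73 166:0/17/77 169:4/27/76 172:10/80/67 175:17/119/90 178:5/49/67 181:18/102/223 184:16/84/130 187:12/42/79 190:12/144/145 193:12/148/158 196:12/147/163 199:12/146/148 202:12/147/147 205:13/147/147 208:13/148/146 211:13/147/146 214:13/149/147 217:12/151/150 220:12/149/149 223:12/150/141 226:13/147/137 229:12/147/139 232:12/149/139 235:14/129/113 238:15/129/127 241:11/147/87 244:15/69/136 247:16/27/140 250:19/66/131 253:28/32/113 256:18/69/133 259:86/9/223
```

Tile-like low-saturation colours now show at rows 244-259, so it has tipped over. I'll retreat behind it and look, using my last view.

Request:
arm_command(grip=[0.0912,0.0912,0.0912,0.0912,0.0912,0.0912], dp=[[0,0.03,-0.03],[0,0.08,-0.05],[0,0.118,-0.0575],[0,0.125,-0.03],[0,0.139,0.0094],[0,0.139,0.0094]], twist=[[0,0,0],[0,0,0],[0,0,0],[0,0,0],[0,0,0],[0,0,0]])

```text
time: 23.52
position: [0.5813, -0.1, 0.052]
ee_rot: [0.985, 0.081, -0.014, -0.148]
force: [-0.8, -0.3, 0.0]
finger_gap: 1.0
```

```bash
python3 -c "
from plan import *
show(); a=snap('top','t20.png'); b=snap('side','s20.png')
A=cv2.resize(a[115:295,155:335],(540,540),interpolation=cv2.INTER_CUBIC); B=cv2.resize(b[190:330,190:390],(260,182)); c=np.zeros((540,800,3),np.uint8); c[:,:540]=A
B=cv2.resize(b[200:320,215:345],(260,240),interpolation=cv2.INTER_CUBIC); c[:240,540:]=B; cv2.imwrite('pics/c20.png',c[:,:,::-1])"
```

```text
t 23.52 tipS [-170.7    2.1   63.5] rv [ 0.299 -0.004  0.001] F_S [-0.2  0.8] 0.0 gap 1.0 q [-0.33  0.48  1.94  0.33  0.9  -0.73]
```

View pics/c20.png

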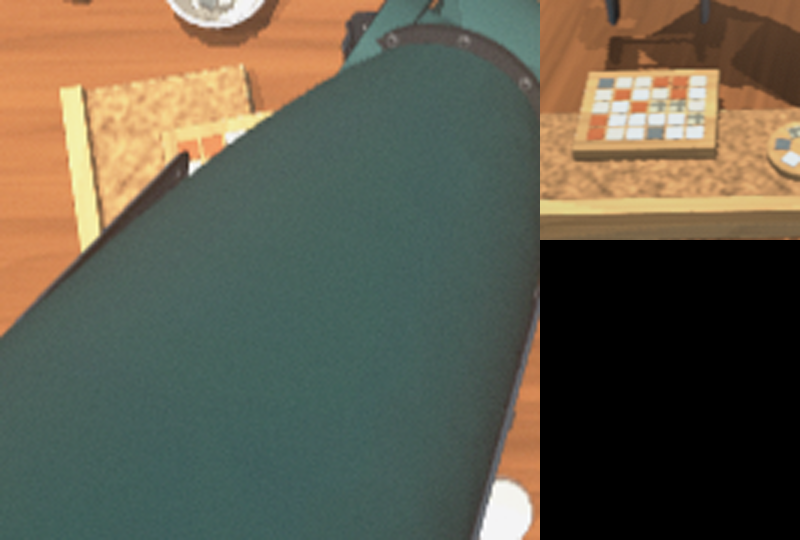

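The trivet lies mosaic side up on the stand and overhangs the front. Its corners are near side px (239,235), (304,235), (303,275) and (233,275), and the coaster is untouched. I'll measure it and plan the push back.

```bash
python3 -c "
from plan import *
for u,v in[(239,235),(304,235),(303,275),(233.5,275)]: print(toS(onz('side',u,v,.042)).round(1))
p,R,s=now(); print(rel((p,R),pose(-130,0,31,0.3)),rel((p,R),pose(-71.5,0,31,0.3)))"
```

```text
[-117.   -73.1   42. ]
[-113.2   67.1   42. ]
[ 7.9 68.5 42. ]
[  4.7 -65.7  42. ]
(array([ 0.    , -0.0292,  0.0461]), array([0.003, 0.   , 0.   ])) (array([ 0.    , -0.0852,  0.0632]), array([0.003, 0.   , 0.   ]))
```

Request:
arm_command(grip=[0.0912,0.0912,0.0912,0.0912,0.0912,0.0912,0.0912,0.0912], dp=[[0.001,-0.0152,0.0387],[0.002,-0.0152,0.0387],[0.002,-0.0229,0.0411],[0.002,-0.0305,0.0435],[0.002,-0.0382,0.0458],[0.002,-0.0458,0.0482],[0.002,-0.0534,0.0505],[0.002,-0.0534,0.0505]], twist=[[0,0,0],[0,0,0],[0,0,0],[0,0,0],[0,0,0],[0,0,0],[0,0,0],[0,0,0]])

```text
time: 24.62
position: [0.5742, -0.0344, 0.0217]
ee_rot: [0.986, 0.082, -0.012, -0.148]
force: [-0.1, 0.4, 0.5]
finger_gap: 0.995
```

```bash
python3 -c "
from plan import *
show()
p,R,s=now(); print(rel((p,R),pose(-80,0,31,0.3)),rel((p,R),pose(-71,0,31,0.3)))"
```

```text
t 24.62 tipS [-104.8   -1.6   33.2] rv [ 0.297 -0.    -0.001] F_S [0.4 0.1] 0.5 gap 1.0 q [-0.23  0.51  1.99  0.38  0.81 -0.69]
(array([-0.0016, -0.0231,  0.0093]), array([0.003, 0.001, 0.001])) (array([-0.0016, -0.0317,  0.012 ]), array([0.003, 0.001, 0.001]))
```

Request:
arm_command(grip=[0.0912,0.0912,0.0912,0.0912], dp=[[-0.0005,-0.0068,0.0034],[-0.001,-0.0134,0.0064],[-0.001,-0.0204,0.0084],[-0.001,-0.0204,0.0084]], twist=[[0,0,0],[0,0,0],[0,0,0],[0,0,0]])

```text
time: 25.12
position: [0.5728, -0.0156, 0.0218]
ee_rot: [0.986, 0.082, -0.01, -0.146]
force: [-0.2, -22.7, 25.8]
finger_gap: 1.0
```

```bash
cat > bd.py <<'E'
from plan import *
show(); n='s%d.png'%int(robot.get_state()['time']*100); im=snap('side',n)
h=cv2.cvtColor(im,cv2.COLOR_RGB2HSV); k=K('side')
# tile pixels (low saturation, bright, or strong orange) inside the stand area -> extents in stand mm at z=42
m=(((h[...,1]<60)&(h[...,2]>120))).astype(np.uint8); m[:225]=0; m[310:]=0; m[:,:225]=0; m[:,320:]=0
v,u=np.nonzero(m); P=np.array([toS(onz('side',a,b,.042,k))[:2] for a,b in zip(u,v)]); P=P[(abs(P[:,1])<75)&(P[:,0]>-130)&(P[:,0]<65)]
print(len(P),'x',np.percentile(P[:,0],[1,99]).round(1),'y',np.percentile(P[:,1],[1,99]).round(1))
for c in(240,255,270,285,298): print(c,'V/S',' '.join('%d:%d/%d'%(r,h[r,c,2],h[r,c,1]) for r in range(268,304,2)))
E
python3 bd.py; python3 -c "
from plan import *
for y in(-60,0,60): print([proj('side',fromS(q)).round(1).tolist() for q in((60,y,42),(60,y,26),(60,y,38),(-60,y,42))])"
```

```text
t 25.12 tipS [-85.9  -3.3  33.3] rv [ 0.293  0.005 -0.002] F_S [-22.4   3.9] 25.8 gap 1.0 q [-0.2   0.5   2.    0.39  0.79 -0.67]
610 x [-89.1 -30.9] y [-60.   49.3]
240 V/S 268:156/119 270:142/119 272:114/116 274:91/115 276:83/111 278:87/120 280:93/121 282:187/125 284:209/126 286:182/126 288:177/127 290:187/127 292:202/128 294:208/126 296:197/127 298:199/127 300:225/111 302:227/106
255 V/S 268:154/119 270:139/117 272:99/116 274:91/115 276:88/116 278:104/118 280:120/119 282:204/126 284:202/128 286:182/126 288:205/127 290:204/126 292:219/126 294:210/129 296:221/125 298:215/127 300:226/105 302:227/104
270 V/S 268:152/121 270:138/116 272:101/114 274:84/118 276:84/118 278:109/119 280:116/123 282:194/129 284:219/125 286:209/127 288:215/127 290:198/126 292:196/126 294:197/126 296:194/126 298:205/121 300:228/102 302:227/106
285 V/S 268:151/117 270:151/118 272:109/119 274:84/118 276:86/116 278:104/118 280:127/122 282:221/127 284:183/128 286:182/125 288:194/126 290:209/127 292:225/124 294:211/127 296:204/126 298:197/123 300:228/105 302:227/107
298 V/S 268:166/118 270:153/118 272:107/117 274:92/116 276:92/116 278:119/120 280:143/125 282:209/128 284:177/125 286:197/127 288:212/126 290:226/123 292:221/127 294:217/127 296:217/126 298:216/120 300:227/107 302:227/109
[[231.8, 296.4], [233.0, 302.4], [232.1, 297.9], [241.3, 252.5]]
[[264.7, 295.9], [265.4, 301.9], [264.8, 297.4], [270.5, 252.0]]
[[297.5, 295.3], [297.9, 301.4], [297.6, 296.8], [299.8, 251.5]]
```

The tip force is upward (26 N) and the trivet's near edge has risen to row 271. The tilted fingertips' front corner, about 7 mm above their heel, rode onto the overhanging end. I'll back off, straighten the tool and push lower with a flat tip.

Request:
arm_command(grip=[0.0912,0.0912,0.0912,0.0912,0.0912,0.0912], dp=[[0,0.005,-0.012],[0,0.03,-0.04],[0,0.06,-0.05],[0,0.075,-0.045],[0,0.075,-0.045],[0,0.075,-0.045]], twist=[[0,0,0],[0,0,0],[-0.15,0,0],[-0.297,0,0],[-0.297,0,0],[-0.297,0,0]])

```text
time: 25.92
position: [0.5836, -0.0967, 0.0407]
ee_rot: [0.997, 0.083, -0.0, -0.002]
force: [0.2, -0.3, 0.1]
finger_gap: 1.0
```

```bash
python3 bd.py; python3 -c "
from plan import *
p,R,s=now(); print(rel((p,R),pose(-150,0,28,0))); im=cv2.imread('pics/s20.png'); h=cv2.cvtColor(im,cv2.COLOR_BGR2HSV)
for c in(240,255,270,285,298): print(c,'V/S',' '.join('%d:%d/%d'%(r,h[r,c,2],h[r,c,1]) for r in range(268,290,2)))"
```

```text
t 25.93 tipS [-164.2   -0.7   52.7] rv [ 0.003 -0.001 -0.001] F_S [-0.3 -0.1] 0.1 gap 1.0 q [-0.2   0.44  2.    0.    0.7  -0.37]
1139 x [-96.1  -4. ] y [-60.7  50.6]
240 V/S 268:210/159 270:209/160 272:164/138 274:206/120 276:214/123 278:124/117 280:107/112 282:125/122 284:209/127 286:180/126 288:174/126 290:184/128 292:199/127 294:204/126 296:194/128 298:195/127 300:223/113 302:224/106
255 V/S 268:207/49 270:216/67 272:213/115 274:209/123 276:204/121 278:116/114 280:105/114 282:129/121 284:202/126 286:178/128 288:202/126 290:201/127 292:218/127 294:205/128 296:219/125 298:213/126 300:225/107 302:225/105
270 V/S 268:141/18 270:135/21 272:208/113 274:215/120 276:205/119 278:112/116 280:103/114 282:129/125 284:221/127 286:205/128 288:211/127 290:194/126 292:192/126 294:193/127 296:191/125 298:201/121 300:226/103 302:225/108
285 V/S 268:216/53 270:222/62 272:216/122 274:218/122 276:199/120 278:110/114 280:108/113 282:178/126 284:183/127 286:179/125 288:192/126 290:204/129 292:223/124 294:207/128 296:200/126 298:194/122 300:226/106 302:225/109
298 V/S 268:224/120 270:227/116 272:219/120
[... 245 characters left out ...]
  ]))
240 V/S 268:207/161 270:189/130 272:213/120 274:207/122 276:112/116 278:106/113 280:112/121 282:195/127 284:206/126 286:181/125 288:176/128
255 V/S 268:223/15 270:202/102 272:217/122 274:199/122 276:113/115 278:101/114 280:145/125 282:214/128 284:200/125 286:179/127 288:204/126
270 V/S 268:133/17 270:203/121 272:219/122 274:176/120 276:111/113 278:98/114 280:206/127 282:206/127 284:217/126 286:206/127 288:213/127
285 V/S 268:229/4 270:215/122 272:222/119 274:146/121 276:113/115 278:105/114 280:194/128 282:220/125 284:182/128 286:180/126 288:192/126
298 V/S 268:226/118 270:221/118 272:225/118 274:139/119 276:121/116 278:111/113 280:204/128 282:204/126 284:176/126 286:195/127 288:210/126
```

The trivet is flat again, a few mm further on, with its near edge at about x=+10 mm and nearly square. Pushing now with a vertical tool.

Request:
arm_command(grip=[0.0912,0.0912,0.0912,0.0912,0.0912,0.0912,0.0912,0.0912], dp=[[0,-0.014,0.0248],[0,-0.014,0.0248],[0,-0.023,0.0248],[0,-0.032,0.0248],[0,-0.041,0.0248],[0,-0.05,0.0248],[0,-0.058,0.0248],[0,-0.066,0.0248]], twist=[[0,0,0],[0,0,0],[0,0,0],[0,0,0],[0,0,0],[0,0,0],[0,0,0],[0,0,0]])

```text
time: 26.98
position: [0.573, -0.0317, 0.016]
ee_rot: [0.997, 0.082, 0.0, 0.0]
force: [1.2, -2.7, 1.4]
finger_gap: 0.999
```

```bash
python3 bd.py
```

```text
t 26.98 tipS [-98.3  -0.9  28. ] rv [-0.     0.    -0.001] F_S [-2.8 -0.7] 1.4 gap 1.0 q [-0.1   0.46  2.04 -0.    0.64 -0.26]
1149 x [-66.8  25.9] y [-60.1  51.1]
240 V/S 268:228/15 270:208/151 272:214/160 274:210/159 276:199/133 278:212/159 280:213/159 282:204/160 284:191/121 286:218/120 288:200/121 290:112/116 292:104/115 294:136/124 296:200/126 298:198/127 300:225/111 302:226/105
255 V/S 268:208/40 270:226/47 272:212/52 274:218/63 276:223/98 278:222/37 280:226/17 282:218/15 284:198/120 286:221/120 288:182/119 290:113/113 292:98/112 294:149/127 296:222/125 298:215/125 300:226/106 302:226/105
270 V/S 268:199/54 270:233/3 272:233/5 274:232/7 276:177/55 278:141/16 280:140/16 282:146/35 284:215/125 286:222/119 288:156/118 290:114/114 292:99/116 294:181/125 296:195/126 298:204/121 300:228/102 302:227/106
285 V/S 268:220/83 270:215/50 272:216/52 274:206/69 276:219/87 278:224/65 280:216/60 282:219/83 284:219/125 286:223/120 288:142/119 290:113/113 292:108/113 294:194/128 296:204/128 298:197/123 300:228/105 302:227/108
298 V/S 268:224/108 270:229/108 272:216/119 274:216/120 276:223/118 278:226/117 280:226/118 282:227/113 284:223/117 286:225/118 288:136/118 290:121/116 292:115/115 294:208/128 296:217/126 298:215/121 300:227/104 302:227/109
```

Request:
arm_command(grip=[0.0912,0.0912,0.0912,0.0912], dp=[[0,-0.006,0],[0,-0.012,0],[0,-0.016,0],[0,-0.016,0]], twist=[[0,0,0],[0,0,0],[0,0,0],[0,0,0]])

```text
time: 27.52
position: [0.5702, -0.0161, 0.0159]
ee_rot: [0.997, 0.083, -0.0, -0.0]
force: [0.4, -0.1, 0.1]
finger_gap: 0.999
```

```bash
python3 bd.py|head -2
```

```text
t 27.52 tipS [-82.5  -0.7  27.9] rv [ 0.    -0.    -0.001] F_S [-0.2 -0.4] 0.1 gap 1.0 q [-0.07  0.46  2.05  0.    0.64 -0.23]
1186 x [-50.   42.2] y [-60.2  50.9]
```

Request:
arm_command(grip=[0.0912,0.0912,0.0912], dp=[[0,-0.0025,0],[0,-0.005,0],[0,-0.005,0]], twist=[[0,0,0],[0,0,0],[0,0,0]])

```text
time: 27.95
position: [0.5695, -0.0113, 0.0159]
ee_rot: [0.997, 0.082, -0.0, -0.0]
force: [-0.1, -0.2, -0.3]
finger_gap: 0.999
```

Request:
arm_command(grip=[0.0912,0.0912,0.0912], dp=[[0,-0.0015,0],[0,-0.003,0],[0,-0.003,0]], twist=[[0,0,0],[0,0,0],[0,0,0]])

```text
time: 28.32
position: [0.5692, -0.0092, 0.016]
ee_rot: [0.997, 0.083, 0.0, 0.001]
force: [0.8, -11.3, -0.4]
finger_gap: 0.999
```

Request:
arm_command(grip=[0.0912,0.0912,0.0912], dp=[[0,-0.001,0],[0,-0.002,0],[0,-0.002,0]], twist=[[0,0,0],[0,0,0],[0,0,0]])

```text
time: 28.7
position: [0.5692, -0.0089, 0.0162]
ee_rot: [0.997, 0.083, 0.0, 0.002]
force: [-0.5, -31.5, -0.2]
finger_gap: 1.001
```

```bash
python3 bd.py; python3 -c "
from workcell import robot; print(robot.get_state()['ft_torque'])"
```

```text
t 28.7 tipS [-75.3  -0.9  28.2] rv [-0.003  0.    -0.002] F_S [-31.    5.7] -0.2 gap 1.0 q [-0.06  0.46  2.05 -0.    0.63 -0.22]
1223 x [-43.7  48.6] y [-60.3  51.1]
240 V/S 268:230/10 270:217/63 272:226/10 274:228/10 276:227/12 278:199/140 280:215/160 282:214/161 284:178/148 286:210/155 288:214/158 290:209/161 292:172/136 294:205/121 296:221/120 298:143/119 300:225/112 302:228/105
255 V/S 268:137/136 270:228/101 272:216/65 274:222/86 276:203/117 278:225/48 280:224/16 282:221/3 284:207/53 286:231/6 288:234/7 290:238/10 292:194/53 294:208/125 296:220/121 298:148/117 300:228/106 302:227/104
270 V/S 268:143/30 270:124/74 272:141/29 274:189/32 276:184/57 278:233/3 280:234/7 282:237/8 284:205/57 286:141/13 288:142/16 290:139/22 292:212/114 294:215/120 296:214/122 298:144/108 300:231/102 302:227/104
285 V/S 268:132/126 270:140/98 272:131/93 274:157/88 276:222/100 278:220/86 280:201/86 282:214/75 284:220/83 286:226/19 288:225/17 290:225/24 292:216/119 294:220/121 296:209/123 298:154/114 300:230/105 302:228/106
298 V/S 268:142/119 270:145/118 272:150/117 274:159/117 276:228/105 278:230/105 280:220/121 282:216/120 284:223/117 286:225/118 288:226/117 290:229/115 292:223/119 294:229/114 296:199/120 298:192/120 300:229/107 302:227/109
[-5.78403154 -0.14823777 -0.08881876]
```

It is seated: 31 N at a standstill, and its near edge is at row 297-298 all along the rail. I'll back off and check the final pose.

Request:
arm_command(grip=[0.0912,0.0912,0.0912,0.0912,0.0912,0.0912,0.0912,0.0912], dp=[[0,0.003,0],[0,0.012,0],[0,0.04,0],[0,0.09,-0.03],[0,0.14,-0.08],[0,0.19,-0.12],[0,0.24,-0.15],[0,0.29,-0.15]], twist=[[0,0,0],[0,0,0],[0,0,0],[0,0,0],[0,0,0],[0,0,0],[0,0,0],[0,0,0]])

```text
time: 29.75
position: [0.6177, -0.2951, 0.1692]
ee_rot: [0.997, 0.082, 0.002, 0.001]
force: [0.5, 0.0, 0.5]
finger_gap: 1.001
```

```bash
python3 bd.py|head -2; python3 -c "
from plan import *
a=snap('top','t30.png'); b=snap('side','s30.png'); hb=cv2.cvtColor(b,cv2.COLOR_RGB2HSV).astype(int); ha=cv2.cvtColor(a,cv2.COLOR_RGB2HSV).astype(int)
g=cv2.cvtColor(b,cv2.COLOR_RGB2GRAY).astype(int)
# board corner predictions at home and nearby edges in both views
for q in((60,-70,42),(60,70,42),(-60,70,42),(-60,-70,42)): print(q,'side',proj('side',fromS(q)).round(1),'top',proj('top',fromS(q)).round(1))
for r in(262,275,288): print('L',r,[(c,hb[r,c,1],hb[r,c,2]) for c in range(224,246)][::1]); print('R',r,[(c,hb[r,c,1],hb[r,c,2]) for c in range(296,310)])
for c in(250,270,290): print('rear',c,[(r,hb[r,c,1],hb[r,c,2]) for r in range(245,262)])
" | tr -d ' '
python3 -c "
from plan import *
# unmoved things: coaster & lookalikes, start vs now
for f,bx in(('t',(370,100,420,170)),('t',(345,205,425,285)),('t',(300,270,340,300)),('t',(205,85,250,130)),('s',(328,258,370,292)),('s',(325,160,395,200))):
    A=cv2.imread('pics/%s0.png'%f)[bx[1]:bx[3],bx[0]:bx[2]].astype(float);B=cv2.imread('pics/%s30.png'%f)[bx[1]:bx[3],bx[0]:bx[2]].astype(float)
    (dx,dy),r=cv2.phaseCorrelate(A.mean(2),B.mean(2)); print(f,bx,round(dx,2),round(dy,2),round(r,2))"
```

```text
t 29.75 tipS [-365.5   -1.8  181.2] rv [-0.002  0.004 -0.001] F_S [-0.1 -0.5] 0.5 gap 1.0 q [-0.48  0.39  1.78  0.    0.97 -0.65]
1293 x [-43.5  48.6] y [-60.2  51.1]
(60,-70,42)side[226.3296.5]top[184.4163.]
(60,70,42)side[303.295.2]top[192.219.5]
(-60,70,42)side[304.7251.5]top[242.1210.7]
(-60,-70,42)side[236.4252.6]top[233.5154.7]
L262[(224,np.int64(127),np.int64(203)),(225,np.int64(126),np.int64(196)),(226,np.int64(128),np.int64(196)),(227,np.int64(127),np.int64(197)),(228,np.int64(128),np.int64(201)),(229,np.int64(127),np.int64(201)),(230,np.int64(127),np.int64(201)),(231,np.int64(128),np.int64(204)),(232,np.int64(123),np.int64(213)),(233,np.int64(117),np.int64(220)),(234,np.int64(114),np.int64(223)),(235,np.int64(115),np.int64(222)),(236,np.int64(117),np.int64(223)),(237,np.int64(115),np.int64(221)),(238,np.int64(93),np.int64(186)),(239,np.int64(34),np.int64(142)),(240,np.int64(10),np.int64(132)),(241,np.int64(12),np.int64(133)),(242,np.int64(10),np.int64(130)),(243,np.int64(10),np.int64(127)),(244,np.int64(12),np.int64(129)),(245,np.int64(8),np.int64(129))]
R262[(296,np.int64(
[... 4200 characters left out ...]
248,np.int64(149),np.int64(159)),(249,np.int64(151),np.int64(159)),(250,np.int64(149),np.int64(159)),(251,np.int64(155),np.int64(155)),(252,np.int64(141),np.int64(168)),(253,np.int64(125),np.int64(208)),(254,np.int64(121),np.int64(223)),(255,np.int64(117),np.int64(222)),(256,np.int64(78),np.int64(219)),(257,np.int64(18),np.int64(223)),(258,np.int64(9),np.int64(224)),(259,np.int64(10),np.int64(224)),(260,np.int64(10),np.int64(225)),(261,np.int64(16),np.int64(220))]
t (370, 100, 420, 170) -0.04 6.58 0.35
t (345, 205, 425, 285) -37.79 12.53 0.09
t (300, 270, 340, 300) -13.08 -8.52 0.1
t (205, 85, 250, 130) 0.49 0.58 0.94
s (328, 258, 370, 292) 0.47 0.0 1.01
s (325, 160, 395, 200) -0.0 0.24 0.57
```

```bash
python3 -c "
from plan import *
for f in('t0','t30','s0','s30'):
    h=cv2.cvtColor(cv2.imread('pics/%s.png'%f),cv2.COLOR_BGR2HSV); 
    o=cv2.inRange(h,(5,200,120),(14,255,255)); t=cv2.inRange(h,(75,120,60),(95,255,255)); w=np.zeros_like(o)
    if f[0]=='t': w[200:290,340:430]=1
    else: w[150:205,320:400]=1
    v,u=np.nonzero(o*w); print(f,'orange',len(u),u.min(),u.max(),v.min(),v.max())
im=cv2.imread('pics/t30.png'); h=cv2.cvtColor(im,cv2.COLOR_BGR2HSV).astype(int)
for c in(195,205,215,228): print('top col',c,' '.join('%d:%d/%d'%(r,h[r,c,1],h[r,c,2]) for r in list(range(150,172))+list(range(204,226))))
for c in(195,205,215,228):
  print(c,[ (y,np.interp(c,*zip(*sorted([tuple(proj('top',fromS((x,y,42)))) for x in(-60,60)]))).round(1)) for y in(-75,-70,-65,65,70,75)])
for u,v in((231.7,262),(301.4,262),(228.7,275),(301,275),(226.5,288),(300.3,288)): print(toS(onz('side',u,v,.042)).round(1))
"
```

```text
t0 orange 402 356 418 231 281Traceback (most recent call last):
  File "<string>", line 8, in <module>
    v,u=np.nonzero(o*w); print(f,'orange',len(u),u.min(),u.max(),v.min(),v.max())
                                                 ~~~~~^^
    return umr_minimum(a, axis, None, out, keepdims, initial, where)
ValueError: zero-size array to reduction operation minimum which has no identity
```

```bash
python3 -c "
from plan import *
for f in('s0','s30'):
    h=cv2.cvtColor(cv2.imread('pics/%s.png'%f),cv2.COLOR_BGR2HSV); o=cv2.inRange(h,(5,185,120),(14,255,255)); w=np.zeros_like(o); w[150:205,320:400]=1
    v,u=np.nonzero(o*w); print(f,'orange',len(u),(u.min(),u.max(),v.min(),v.max()) if len(u) else '')
im=cv2.imread('pics/t30.png'); h=cv2.cvtColor(im,cv2.COLOR_BGR2HSV).astype(int)
for c in(195,210,228):
  print('top col',c,' '.join('%d:%d/%d'%(r,h[r,c,1],h[r,c,2]) for r in list(range(152,166))+list(range(206,222))))
  print([ (y,np.interp(c,*zip(*sorted([tuple(proj('top',fromS((x,y,42)))) for x in(-60,60)]))).round(1)) for y in(-75,-70,-65,65,70,75)])
for u,v in((231.7,262),(301.4,262),(228.7,275),(301,275),(226.5,288),(300.3,288)): print(toS(onz('side',u,v,.042)).round(1))
"
```

```text
s0 orange 1282 (np.int64(328), np.int64(393), np.int64(163), np.int64(198))
s30 orange 1237 (np.int64(328), np.int64(393), np.int64(163), np.int64(199))
top col 195 152:111/243 153:111/243 154:121/236 155:121/237 156:120/238 157:121/237 158:119/237 159:96/241 160:79/244 161:99/244 162:96/245 163:99/245 164:112/244 165:146/243 206:19/244 207:29/245 208:31/244 209:42/244 210:76/244 211:95/245 212:98/244 213:97/244 214:99/244 215:98/245 216:111/233 217:119/157 218:128/216 219:112/244 220:114/243 221:116/241
[(-75, np.float64(159.2)), (-70, np.float64(161.2)), (-65, np.float64(163.3)), (65, np.float64(216.9)), (70, np.float64(219.0)), (75, np.float64(221.1))]
top col 210 152:110/244 153:107/244 154:109/244 155:111/244 156:112/242 157:103/241 158:85/244 159:80/245 160:79/245 161:58/245 162:14/245 163:2/244 164:3/245 165:3/245 206:74/216 207:34/235 208:23/244 209:52/244 210:76/244 211:77/245 212:80/244 213:88/244 214:111/227 215:120/151 216:128/220 217:114/242 218:117/237 219:120/236 220:116/239 221:119/238
[(-75, np.float64(156.7)), (-70, np.float64(158.7)), (-65, np.float64(160.7)), (65, np.float64(214.2)), (70, np.float64(216.3)), (75, np.float64(218.4))]
top col 228 152:115/240 153:120/235 154:110/239 155:98/245 156:96/245 157:96/244 158:93/242 159:82/226 160:59/183 161:34/166 162:14/176 163:17/191 164:16/189 165:42/181 206:74/244 207:93/245 208:93/244 209:93/245 210:104/237 211:119/184 212:127/205 213:112/225 214:52/156 215:8/124 216:2/110 217:30/93 218:67/80 219:68/79 220:64/80 221:38/81
[(-75, np.float64(153.6)), (-70, np.float64(155.6)), (-65, np.float64(157.6)), (65, np.float64(211.1)), (70, np.float64(213.2)), (75, np.float64(215.3))]
[-32.1 -75.1  42. ]
[-28.6  64.2  42. ]
[  4.5 -75.   42. ]
[ 7.8 64.6 42. ]
[ 38.8 -73.3  42. ]
[41.9 64.5 42. ]
```

Both views agree on the final pose:
- **Position:** y extents run from -75 to +64.5 mm, so the trivet sits 5 mm off the nominal spot along the stand but fully on the free part.
- **Squareness:** its sides are parallel to the stand's x axis, and it is against the rail.
- **Neighbours:** the coaster and the orange board have not moved, and the robot is clear.

A further nudge would risk the fit for no gain, so I'm handing in.

```bash
python3 -c "
from workcell import robot
print(robot.sign_off())"
```

```text
the job is handed in; nothing more can be done
None
```

The trivet now lies flat on the stand with its mosaic side up, pushed back against the rail, and the job is handed in at about 30 s of the 51 s allowed.

I nudged it 12 mm sideways to line it up and pushed it against the stand's front. I then lifted its rear edge with the fingertips until it tipped over, and pushed it home with both fingers.

**What went wrong on the way:**
- **Sideways nudge:** the fingertips were about 20 mm higher than the stated tool numbers imply. The first nudge passed over the board until I felt for the table.
- **First lift:** it slipped at about 20°, and the second succeeded.
- **First push back:** the tilted fingertips rode up on the trivet's edge, so I repeated it with a vertical tool.
- **Forces:** the wrist force peaked at 83 N while pushing against the stand. The last fingertip push against the rail was 31 N.

**Last checks:**
- **Seating:** the push met a firm stop, and the rail-side edge was at the same image row along the rail. The trivet's sides were parallel to the stand within about 2 mm, and the robot was clear.
- **Position along the stand:** the centre sits about 5 mm from the nominal spot, towards -y, in both views. I left it there.
- **Other objects:** in the side view the coaster moved 0.5 px or less, and the orange look-alike stayed in place to 1 px. I could not confirm the plain board, turquoise look-alike and white jar in the final top view, where my image comparison was unreliable. The fingertips stayed at least 70 mm from the plain board at table height, and the gripper never worked near the other two.

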